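Set the locking collars of wound wire spools in the bench press

ROBOT

A 6-joint arm with a two-finger parallel gripper is mounted at the origin on a cart in front of the work surface, level with it; the furniture and walls round the work are solid. World frame = base frame: x ahead of the robot, y to its left, z up, the work surface at z = 0. Lengths are in m, angles in rad, forces in N, time in s.
With the tool pointing down it reaches from about 0.35 to 0.775 m from the base axis. Payload 7.3 kg.
Tool frame: the origin (TCP) lies on the centre line of the jaws, within the pads' length; the fingertips stand 17 mm ahead of it and the grasp point (between the pads) lies 2 mm behind it (robot.tip_extent is the distance from the TCP to the fingertips, in m); z points along the fingers, y is the line along which they close (so a half turn about z gives the same grasp; the last joint's range is limited). The gripper opens to 92 mm and grips with 3 to 60 N. Pads are 19 mm wide; open, the fingers measure 130 mm over their backs; the gripper's body (75 mm by 190 mm) begins 47 mm behind the grasp point.
Start: joints at [-0.146, 0.342, 1.524, -0, 1.275, -0.146], TCP at [0.525, 0, 0.206] pointing down, gripper open.
Joint ranges: [-2.53, 2.53], [-0.77, 2.02], [0.04, 2.7], [-1, 4.14], [0.28, 2.66], [-3.11, 3.11]. Speed limits (rad/s): [2.57, 2.57, 3.14, 3.14, 3.14, 3.14].

INTERFACE

Orientations are given as [roll, pitch, yaw] about the fixed x, y, z axes, in that order (R = Rz(yaw) Ry(pitch) Rx(roll)).
In Python, from cell import robot gives the robot as it stands.
- The arm moves only by the tool step_arm, never from a script. Its argument "motion" is a list of rows, each a list of 2 entries, a list of its own where there are three numbers: the shift along the tool's x, y, z in units of 60 mm (1.0 is 60 mm), then the turn about the tool's z in rad. In form: [[[x, y, z], spin], ...]. A call has 1 to 10 rows; each row is the pose to reach, as a shift and turn from the pose commanded when the call began, along the tool's axes at that moment; what a row does not reach only later rows make up. A row lasts 1/8 s, in which the tool goes at most 62.5 mm and 10.7 degrees, less where a joint would pass 70% of its speed; a pose out of reach is approached as far as the arm can. A call with a gripper value outside its range is refused whole. "hand" is the closure in counts, from 0 (fully open) to 255 (shut), set as the call begins (left out, the last holds). The fingers move at their own pace and stop on an object; "squeeze" is the grip in N (left out, the last holds). Time passes only in rows, so rows that repeat a pose let the fingers close. It gives the time, the measured TCP pose, the force, the opening and the grip force at its end, in the units of the state.
- robot.observe(): the state, without advancing time (a new reading comes with each control period).
- robot.read_camera(name): name is "scene" or "side" or "wrist"; returns a dict with "pixels" (384x512x3 uint8, red, green, blue), "intrinsics" (3x3 intrinsics, pixels), "xyz" and "rotation" of the camera in the world; the wrist camera has in their place "T_tool_cam" (4x4, takes a point from camera to tool coordinates, whose origin is the TCP and whose axes are the flange's). Camera axes: x right, y up, looking along -z (the intrinsics and any distortion apply to the point x, -y, -z); pixel columns grow to the right and rows downward; lengths in m; the calibration is good to about 2 mm. A picture is of the moment at which its call begins: read the wrist's pose just before it. There is no depth.
- robot.hand_in(): hands the job in; it is judged then, once.
The state is a dict: "time": time; "qpos": joint angles; "qvel": joint speeds; "joint_efforts": joint torques, N m; "tool_pos": TCP position; "tool_rot": TCP orientation; "contact_force": force on the tool from outside, world axes, zero at the start; "torque": the same for the moment, N m; "opening": finger opening in m; "grip_force": force on a finger pad.
Only numpy, scipy, OpenCV 4.12 (cv2) and the standard library are available. Lean on these libraries where they do the work, as an engineer would, in place of code of your own. Each camera call takes 0.05 s, during which the arm holds its last target. There are 200 camera calls.

TASK

The freshly wound spools of hanging wire on the spindle rack still have their brass locking collars standing up. Set every collar to depth with the bench press, one spool at a time in the nest of its slide and with the plunger pushed right down to its stop (never force a collar by hand), then stand all the spools upright, wholly on the hardboard carrying board. Finish with the press empty and its slide pushed fully in, and leave the other things on the tables where they are.

Things in the scene. Friction and masses are not known exactly. Their poses are not given: they have to be found in the camera images.
- press_point (a point): the point on the bench press's plunger axis at the height of the nest floor (22 mm above the table); fixed to the press, a grey C-frame on a 150 x 255 mm base plate. Axes of the press: z up, +y the way its slide runs out, +x towards its column (front face of the column 58 mm from the axis, 150 mm high). The head round the plunger is 50 mm across and stands 98 to 146 mm above the table, so nothing can be lowered into the nest while the slide is in.
- plunger (a joint): travel of the press's plunger in m: 0 up at rest, 0.026 bottomed on its stop. A return spring pushes it up (about 4 N at the start, 10 N at the stop); driving a collar takes about 9 N more. The flat nose, 32 mm across, stands 90 mm above the table at rest and 64 mm at the stop, which leaves a collar set 8 mm.
- knob_top (a point): centre of the top of the plunger's black palm knob, 48 mm across, 210 mm above the table at rest; goes down with the plunger. Push it straight down.
- slide (a joint): position of the press's loading slide in m: 0 run fully out for loading, 0.150 fully in with the nest right under the plunger. It rubs with about 2.5 N and stays where it is left.
- nest (a point): centre of the nest floor on the slide, 22 mm above the table; axes as the press's. A spool stands there between four round-topped pins 8 mm thick and 9 mm high, set at the four diagonals on a 72 mm circle (2 mm play round a spool); along the nest's x and y axes the sides are free for fingers.
- slide_post (a point): middle of the upright pull post of the slide: a black cylinder 18 mm thick whose top is 94 mm above the table; this point is 67 mm above the table and 140 mm from the nest's centre towards +y of the press (the outer end). A 50 x 30 mm foot at the post reaches 30 mm above the table. Push or pull the post along the press's y.
- rack: wooden spindle rack, 74 x 250 mm, 22 mm high; origin under its centre, z up, long side along its y. Three upright spindles 11 mm thick at y = -85, 0 and 85 mm, their round tips 100 mm above the table. A spool on its spindle has to be lifted straight up by more than 80 mm to come free.
- carry_board: the loose hardboard carrying board, 122 x 255 x 6 mm, lying flat; origin under its centre, z up, long side along its y
- medallion_mid (a point): centre of a round gypsum medallion, 68 mm across, 15 mm high: a bystander
- heart_mid (a point): centre of a gypsum heart, 52 x 58 mm, 16 mm high: a bystander
- glue_mid (a point): centre of a glue tube, 45 x 146 x 30 mm, long side along its y: a bystander
- jar_mid (a point): centre of a glass jar with a red lid, 62 mm across, 86 mm high: a bystander
- spool1_mid (a point): centre of spool 1 (half-way up its wooden body), its z along the spool's axis, up: a flanged wooden spool of steel wire, 60 mm across and 40 mm high, bore 17 mm, about 0.17 kg; starts on a spindle of the rack, its underside 22 mm above the table. A brass collar, 36 mm across with an 18 mm bore, stands out of its top. None if this spool is absent.
- collar1 (a joint): how far the locking collar of spool 1 has been pressed into the spool, in m: at 0 it stands 10 mm above the flange; starts at 0 to 0.002; set right at about 0.008 (2 mm left standing); held by about 9 N of friction, end of travel 0.012. None if the spool is absent.
- spool2_mid (a point): centre of spool 2 (half-way up its wooden body), its z along the spool's axis, up: a flanged wooden spool of steel wire, 60 mm across and 40 mm high, bore 17 mm, about 0.17 kg; starts on a spindle of the rack, its underside 22 mm above the table. A brass collar, 36 mm across with an 18 mm bore, stands out of its top. None if this spool is absent.
- collar2 (a joint): how far the locking collar of spool 2 has been pressed into the spool, in m: at 0 it stands 10 mm above the flange; starts at 0 to 0.002; set right at about 0.008 (2 mm left standing); held by about 9 N of friction, end of travel 0.012. None if the spool is absent.
- spool3_mid (a point): centre of spool 3 (half-way up its wooden body), its z along the spool's axis, up: a flanged wooden spool of steel wire, 60 mm across and 40 mm high, bore 17 mm, about 0.17 kg; starts on a spindle of the rack, its underside 22 mm above the table. A brass collar, 36 mm across with an 18 mm bore, stands out of its top. None if this spool is absent.
- collar3 (a joint): how far the locking collar of spool 3 has been pressed into the spool, in m: at 0 it stands 10 mm above the flange; starts at 0 to 0.002; set right at about 0.008 (2 mm left standing); held by about 9 N of friction, end of travel 0.012. None if the spool is absent.

How it is judged:
On the way:
1. a spool stands in the nest under the head and the plunger is pushed down to its stop (horizontal distance between any of spool1_mid, spool2_mid, spool3_mid and press_point below 0.006 m and value of joint plunger above 0.0248 m and value of joint slide above 0.146 m), for 0.1 s.
At the end, for the whole second after the job is handed in: every spool present has its collar set 6.5 to 9.5 mm down (the press's stop gives 8 mm) and stands upright (within 0.1 rad) on the carrying board, overhanging its edge by no more than about 5 mm; the press's slide is pushed in (more than 144 mm) and its plunger is up (value of joint collar1 between 0.0065 and 0.0095 m and x of spool1_mid in the frame of carry_board between -0.036 and 0.036 m and y of spool1_mid in the frame of carry_board between -0.102 and 0.102 m and z of spool1_mid in the frame of carry_board between 0.021 and 0.031 m and angle between each of spool1_mid, spool2_mid, spool3_mid's own z axis and vertical below 0.1 rad and value of joint collar2 between 0.0065 and 0.0095 m and x of spool2_mid in the frame of carry_board between -0.036 and 0.036 m and y of spool2_mid in the frame of carry_board between -0.102 and 0.102 m and z of spool2_mid in the frame of carry_board between 0.021 and 0.031 m and value of joint collar3 between 0.0065 and 0.0095 m and x of spool3_mid in the frame of carry_board between -0.036 and 0.036 m and y of spool3_mid in the frame of carry_board between -0.102 and 0.102 m and z of spool3_mid in the frame of carry_board between 0.021 and 0.031 m and value of joint slide above 0.144 m and value of joint plunger below 0.003 m); the robot touches nothing.
It fails at once if a collar is driven down anywhere but under the press's plunger ((value of joint collar1 between 0.003 and 0.006 m and velocity of joint collar1 above 0.001 m/s and not (horizontal distance between spool1_mid and press_point below 0.015 m)) or (value of joint collar2 between 0.003 and 0.006 m and velocity of joint collar2 above 0.001 m/s and not (horizontal distance between spool2_mid and press_point below 0.015 m)) or (value of joint collar3 between 0.003 and 0.006 m and velocity of joint collar3 above 0.001 m/s and not (horizontal distance between spool3_mid and press_point below 0.015 m))).
It fails at once if a bystander (medallion, heart, glue tube or jar) is pushed more than 3 cm aside (distance of any of medallion_mid, heart_mid, glue_mid, jar_mid from where it was at the start of the episode above 0.03 m).
Of spool1, spool2, spool3 only 2 to 3 are there at a start; the rules pass over those that are not, and their reading is None.
At some moment in a run one of spool1, spool2, spool3, carry_board may be knocked a few centimetres aside while the robot is not near it.
It also fails if it takes over 210 s, if anything falls off the work surface, if the arm or the gripper's body presses on something with over 40 N, if the wrist force passes 120 N, or if a joint passes its speed limit or range.

## Working session

There is one attempt and no reset: what is moved stays moved. The work goes in short steps, Python scripts to look and compute and a tool call to move; the robot and the scene stay as the last step left them, time stands still between calls to the robot, and variables do not carry over. Pictures are saved under pics/ and viewed, at most 14 in all, crops included, and the job is handed in when it is done.

Besides the shell and the picture viewer there is one more tool, called after "Request:" by a JSON object that holds its "op" and its "data". step_arm: Moves the arm, as the interface text tells. Its arguments: {"type":"object","properties":{"motion":{"type":"array"},"hand":{"type":"number"},"squeeze":{"type":"number"}},"required":["motion"]}

```bash
mkdir -p pics; ls; cat > h.py <<'E'
import numpy as np, cv2
from cell import robot
from scipy.spatial.transform import Rotation as R
def snap(name, png=None):
    st=robot.observe(); c=robot.read_camera(name)
    if png: cv2.imwrite('pics/'+png, c['pixels'][:,:,::-1])
    if name=='wrist':
        T=np.array(c['T_tool_cam']); W=np.eye(4); W[:3,:3]=R.from_euler('xyz',st['tool_rot']).as_matrix(); W[:3,3]=st['tool_pos']
        T=W@T
    else:
        T=np.eye(4); r=np.array(c['rotation']); T[:3,:3]=r if r.shape==(3,3) else R.from_euler('xyz',r).as_matrix(); T[:3,3]=c['xyz']
    return c,T
def ray(c,T,uv,z):
    K=np.array(c['intrinsics']); u,v=uv
    d=np.linalg.inv(K)@[u,v,1.]; d=T[:3,:3]@np.array([d[0],-d[1],-d[2]]); o=T[:3,3]
    return o+d*(z-o[2])/d[2]
def proj(c,T,p):
    q=T[:3,:3].T@(np.array(p)-T[:3,3]); K=np.array(c['intrinsics']); h=K@[q[0],-q[1],-q[2]]; return h[:2]/h[2]
E
python3 - <<'E'
from h import *
for n in('scene','side','wrist'):
    c,T=snap(n,n+'0.png'); print(n,c.keys(),T.round(3).tolist(),np.array(c['intrinsics']).round(1).tolist())
print(robot.observe(),robot.tip_extent)
E
```

```text
pics
scene dict_keys(['pixels', 'intrinsics', 'xyz', 'rotation']) [[0.68, 0.377, -0.628, -0.185], [-0.733, 0.368, -0.573, -0.652], [0.015, 0.85, 0.526, 0.758], [0.0, 0.0, 0.0, 1.0]] [[396.7, 0.0, 260.9], [0.0, 396.7, 193.4], [0.0, 0.0, 1.0]]
side dict_keys(['pixels', 'intrinsics', 'xyz', 'rotation']) [[-0.921, 0.232, -0.313, 0.251], [-0.389, -0.515, 0.764, 0.805], [0.016, 0.825, 0.565, 0.713], [0.0, 0.0, 0.0, 1.0]] [[361.5, 0.0, 255.1], [0.0, 361.5, 200.3], [0.0, 0.0, 1.0]]
wrist dict_keys(['pixels', 'intrinsics', 'T_tool_cam']) [[1.0, -0.001, 0.002, 0.525], [0.0, 0.962, 0.272, 0.074], [-0.002, -0.272, 0.962, 0.385], [0.0, 0.0, 0.0, 1.0]] [[305.5, 0.0, 255.8], [0.0, 305.5, 187.0], [0.0, 0.0, 1.0]]
{'time': 0.15, 'qpos': array([-1.45986369e-01,  3.42575934e-01,  1.52476301e+00,  6.80285077e-06,
        1.27541600e+00, -1.46007399e-01]), 'qvel': array([ 0.00030964, -0.00215289, -0.00309212, -0.00083657, -0.00123516,
       -0.00135668]), 'joint_efforts': array([ 7.52666965e-04, -4.31470585e+01, -2.44352603e+01,  7.18239485e-02,
        5.38185902e-02, -1.32920518e-04]), 'tool_pos': array([5.24681563e-01, 7.84665288e-05, 2.05109822e-01]), 'tool_rot': array([-3.14044367e+00, -1.75538457e-04,  1.57081527e+00]), 'contact_force': array([0.42305777, 0.15090208, 0.65952249]), 'torque': array([-0.01172967,  0.06444742,  0.04035629]), 'grip_force': 0.0, 'opening': 0.09153436438125051} 0.017
```

View pictures.

View pics/scene0.png

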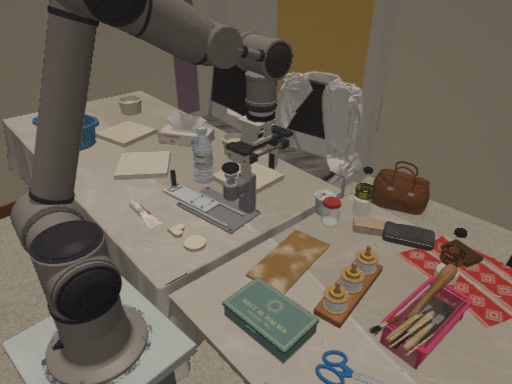

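View pics/side0.png

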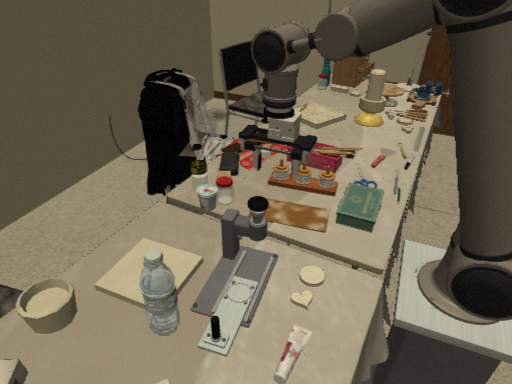

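View pics/wrist0.png

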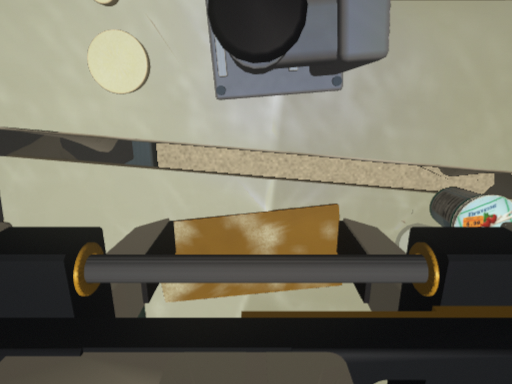

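Scene view: board around (288,262), three spools at (336,297), (351,277), (366,260), press at (215,200) with its slide run out, post at (173,178). Side view: board (297,215), spools (281,170), (303,175), (327,180), post (214,330), knob (258,205). All three spools are present.

```bash
python3 - <<'E'
import cv2,numpy as np
s=cv2.imread('pics/scene0.png'); d=cv2.imread('pics/side0.png')
f=lambda im,x,y:cv2.resize(im[y:y+100,x:x+133],(400,300),interpolation=cv2.INTER_CUBIC)
cv2.imwrite('pics/m.png',np.vstack([np.hstack([f(s,245,230),f(s,155,155)]),np.hstack([f(d,240,145),f(d,190,250)])]))
E
```

```text
(no output)
```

View pics/m.png

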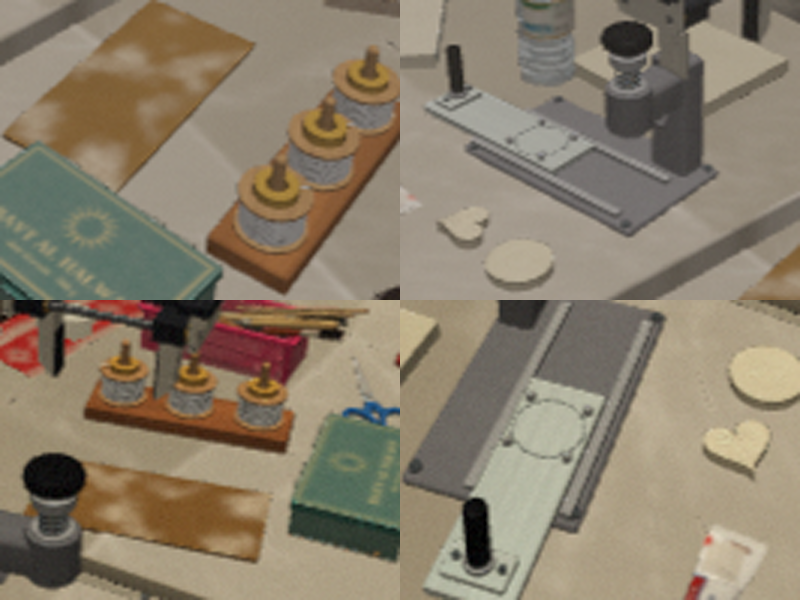

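```bash
python3 - <<'E'
from h import *
S=snap('scene');D=snap('side')
P={'tipA':(.1,(337.7,281.7),(328.3,166.7)),'tipB':(.1,(354,262.3),(304.7,162.3)),'tipC':(.1,(368.7,245.7),(282,160)),
'post':(.094,(173.3,170.7),(215.3,317.7)),'knob':(.21,(230.3,167),(258,201.7)),'nest':(.022,(202.3,202),(240.3,293.3)),
'b1':(.006,(295.7,230),None),'b2':(.006,(330,244.3),None),'b3':(.006,(246.3,275),None),'b4':(.006,(284.3,294),None),
'med':(.015,(194.5,243),(312,274)),'heart':(.016,(177,230),(302,298)),
'sb1':(.006,None,(240+82/3,145+163/3)),'sb2':(.006,None,(240+270/3,145+190/3)),'sb3':(.006,None,(240+258/3,145+259/3)),'gluemid':(.02,None,(292,353)),
'sboxcorn':(.04,None,(240+330/3,145+112/3)),'bottle':(.1,(203,150),None),'jar':(.086,(332,203),(225,183))}
for k,(z,a,b) in P.items():
    print(k,*[ray(*c,uv,z).round(3) for c,uv in((S,a),(D,b)) if uv])
E
```

```text
tipA [ 0.439 -0.33   0.1  ] [ 0.438 -0.322  0.1  ]
tipB [ 0.524 -0.322  0.1  ] [ 0.523 -0.318  0.1  ]
tipC [ 0.607 -0.315  0.1  ] [ 0.602 -0.301  0.1  ]
post [0.504 0.39  0.094] [0.503 0.394 0.094]
knob [0.514 0.108 0.21 ] [0.521 0.127 0.21 ]
nest [0.514 0.253 0.022] [0.51  0.258 0.022]
b1 [ 0.629 -0.061  0.006]
b2 [ 0.645 -0.179  0.006]
b3 [ 0.378 -0.091  0.006]
b4 [ 0.396 -0.21   0.006]
med [0.361 0.107 0.015] [0.366 0.117 0.015]
heart [0.364 0.194 0.016] [0.367 0.206 0.016]
sb1 [ 0.606 -0.175  0.006]
sb2 [ 0.394 -0.211  0.006]
sb3 [ 0.377 -0.085  0.006]
gluemid [0.343 0.36  0.02 ]
sboxcorn [ 0.358 -0.351  0.04 ]
bottle [0.676 0.435 0.1  ]
jar [ 0.73  -0.118  0.086] [ 0.728 -0.096  0.086]
```

Request:
{"op": "step_arm", "data": {"motion": [[[-5.32,0,0],1.48],[[-5.32,0,0],1.48],[[-5.32,0,0],1.48],[[-5.32,0,0],1.48],[[-5.32,0,0],1.48],[[-5.32,0,0],1.48],[[-5.32,0,0],1.48],[[-5.32,0,0],1.48],[[-5.32,0,0],1.48],[[-5.32,0,0],1.48]], "hand": 20}}

```text
time: 1.5
tool_pos: [0.525, -0.3191, 0.2055]
tool_rot: [-3.141, 0.0, 0.094]
contact_force: [-0.1, 0.6, 0.3]
opening: 0.0845
grip_force: 0.0
```

```bash
cat >> h.py <<'E'
def go(x,y,z=None,yaw=None):
    "shift in tool units + spin from the measured pose to a world target"
    s=robot.observe(); M=R.from_euler('xyz',s['tool_rot']).as_matrix(); p=s['tool_pos']
    d=M.T@(np.array([x,y,p[2] if z is None else z])-p)/.06
    cy=np.arctan2(M[1,0],M[0,0]); print('go',d.round(3), 'spin',None if yaw is None else round(cy-yaw,3))
def st():
    s=robot.observe(); print(round(s['time'],2),s['tool_pos'].round(4),s['tool_rot'].round(3),'F',s['contact_force'].round(1),'op',round(s['opening'],4),'g',round(s['grip_force'],1))
E
python3 - <<'E'
from h import *
st(); c,T=snap('wrist','w1.png')
for p in [(.5235,-.319,.1),(.439,-.326,.1),(.605,-.308,.1)]: print(proj(c,T,p).round())
E
```

```text
1.5 [ 0.525  -0.3191  0.2055] [-3.141  0.     0.094] F [-0.1  0.6  0.3] op 0.0845 g 0.0
[257. 181.]
[256. 260.]
[253.  92.]
```

View pics/w1.png

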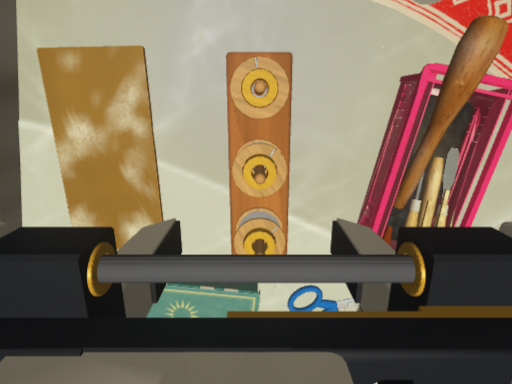

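Wrist view: rack vertical at col 260, spools at (260,87), (261,172), (261,243). Pink box right of col 360, board at left.

```bash
python3 - <<'E'
from h import *
c,T=snap('wrist')
for uv in[(260,87),(260,177),(261,247)]: print('tip',ray(c,T,uv,.1).round(4))
for uv in[(260,87),(260,172),(261,242)]: print('col',ray(c,T,uv,.071).round(4))
for uv in[(40,49),(143,46)]: print('board',ray(c,T,uv,.006).round(4))
for uv in[(425,65),(360,220)]: print('pink',ray(c,T,uv,.05).round(4))
hs=cv2.cvtColor(c['pixels'],cv2.COLOR_RGB2HSV); m=cv2.inRange(hs,(20,150,120),(30,255,255)); m[:,:225]=0;m[:,300:]=0
n,l,s,ce=cv2.connectedComponentsWithStats(m)
for i in range(1,n):
    if s[i,4]>100: 
        x,y,w,h,a=s[i]; print(s[i],ray(c,T,(x+w/2,y+h/2),.071).round(4))
go(.605,-.311,.058)
E
```

```text
tip [ 0.6098 -0.3138  0.1   ]
tip [ 0.5278 -0.3218  0.1   ]
tip [ 0.454  -0.3301  0.1   ]
col [ 0.611 -0.314  0.071]
col [ 0.526  -0.3223  0.071 ]
col [ 0.4455 -0.3314  0.071 ]
board [ 0.6312 -0.0596  0.006 ]
board [ 0.6454 -0.1772  0.006 ]
pink [ 0.649  -0.4805  0.05  ]
pink [ 0.4746 -0.446   0.05  ]
[242  69  36  38 779] [ 0.6101 -0.3141  0.071 ]
[243 156  34  34 632] [ 0.5249 -0.3225  0.071 ]
[244 231  31  24 430] [ 0.4441 -0.3298  0.071 ]
go [ 1.34  -0.011  2.461] spin None
```

Request:
{"op": "step_arm", "data": {"motion": [[[0,0.06,0.6],0],[[0,0.06,1.2],0],[[0,0.06,1.8],0],[[0,0.06,2.2],0],[[0,0.06,2.46],0],[[0,0.06,2.46],0],[[0,0.06,2.46],0]]}}

```text
time: 2.48
tool_pos: [0.526, -0.3232, 0.0592]
tool_rot: [3.14, -0.002, 0.091]
contact_force: [-0.7, 0.3, -0.1]
opening: 0.0848
grip_force: 0.0
```

Request:
{"op": "step_arm", "data": {"motion": [[[0,0,0],0],[[0,0,0],0],[[0,0,0],0],[[0,0,0],0],[[0,0,0],0],[[0,0,0],0],[[0,0,0],0]], "hand": 255, "squeeze": 15}}

```text
time: 3.35
tool_pos: [0.5254, -0.3228, 0.058]
tool_rot: [-3.142, -0.0, 0.091]
contact_force: [0.0, 0.2, 0.1]
opening: 0.019
grip_force: 0.0
```

```bash
python3 - <<'E'
from h import *
st(); a,_=snap('side'); b,_=snap('wrist'); s,_=snap('scene')
st()
A=cv2.resize(a['pixels'][110:210,220:353],(400,300)); B=cv2.resize(b['pixels'],(400,300)); S=cv2.resize(s['pixels'][220:320,290:423],(400,300))
cv2.imwrite('pics/g1.png',np.vstack([np.hstack([A,B]),np.hstack([S,S*0])])[:,:,::-1])
E
```

```text
3.35 [ 0.5254 -0.3228  0.058 ] [-3.142 -0.     0.091] F [0.  0.2 0.1] op 0.019 g 0.0
3.5 [ 0.5253 -0.3228  0.058 ] [-3.142 -0.     0.091] F [ 0.2 -0.3  0.2] op 0.0107 g 15.0
```

View pics/g1.png

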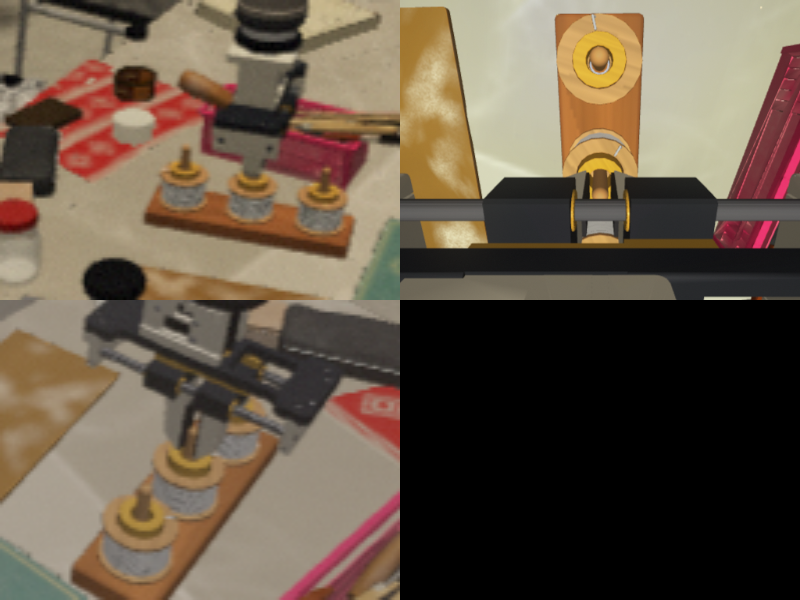

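The fingers closed on the spindle (11 mm), above the collar: the fingertips are higher than the reported TCP implies. I'll check where the tips really are.

```bash
python3 - <<'E'
from h import *
for n in('scene','side','wrist'):
    c,T=snap(n)
    for z in(.041,.058,.072,.09,.1): print(n,z,proj(c,T,(.5253,-.3228,z)).round(1))
E
python3 -c "
import cv2,numpy as np
import glob
"
python3 - <<'E'
import cv2,numpy as np
g=cv2.imread('pics/g1.png')
E
```

```text
scene 0.041 [351.5 279.8]
scene 0.058 [352.4 274.8]
scene 0.072 [353.2 270.7]
scene 0.09 [354.2 265.3]
scene 0.1 [354.7 262.2]
side 0.041 [302.9 175.8]
side 0.058 [303.3 171.8]
side 0.072 [303.7 168.4]
side 0.09 [304.2 164.1]
side 0.1 [304.4 161.6]
wrist 0.041 [257.2 211.9]
wrist 0.058 [257.3 221.3]
wrist 0.072 [257.4 230.4]
wrist 0.09 [257.5 244.3]
wrist 0.1 [257.6 253.3]
```

```bash
python3 - <<'E'
from h import *
c=robot.read_camera('wrist'); T=np.array(c['T_tool_cam']); print(T.round(4).tolist())
for z in(-.05,-.03,-.015,0,.017,.03):
    print(z,[proj(c,T,(x,s*.04225,z)).round().tolist() for x in(-.0095,.0095) for s in(-1,1)], [proj(c,T,(x,s*.0055,z)).round().tolist() for x in(-.0095,.0095) for s in(-1,1)])
st()
cv2.imwrite('pics/w2.png',cv2.resize(c['pixels'][150:300,130:380],(750,450),interpolation=cv2.INTER_CUBIC)[:,:,::-1])
E
```

```text
[[0.0003, 0.9618, 0.2737, 0.0738], [1.0, -0.0006, 0.0008, -0.0008], [0.0009, 0.2737, -0.9618, -0.18], [0.0, 0.0, 0.0, 1.0]]
-0.05 [[170.0, 279.0], [345.0, 279.0], [167.0, 243.0], [348.0, 243.0]] [[246.0, 279.0], [269.0, 279.0], [246.0, 243.0], [269.0, 243.0]]
-0.03 [[180.0, 258.0], [335.0, 258.0], [178.0, 226.0], [337.0, 226.0]] [[247.0, 258.0], [268.0, 258.0], [247.0, 226.0], [268.0, 226.0]]
-0.015 [[186.0, 246.0], [328.0, 246.0], [184.0, 216.0], [331.0, 216.0]] [[248.0, 246.0], [267.0, 246.0], [248.0, 216.0], [267.0, 216.0]]
0 [[191.0, 235.0], [323.0, 235.0], [190.0, 207.0], [325.0, 207.0]] [[249.0, 235.0], [266.0, 235.0], [248.0, 207.0], [266.0, 207.0]]
0.017 [[196.0, 225.0], [318.0, 225.0], [195.0, 199.0], [320.0, 199.0]] [[249.0, 225.0], [265.0, 225.0], [249.0, 199.0], [265.0, 199.0]]
0.03 [[200.0, 218.0], [315.0, 218.0], [198.0, 193.0], [316.0, 193.0]] [[250.0, 218.0], [265.0, 218.0], [249.0, 193.0], [265.0, 193.0]]
3.7 [ 0.5254 -0.3227  0.058 ] [-3.142 -0.     0.091] F [ 0.2  0.1 -0.4] op 0.0104 g 15.0
```

View pics/w2.png

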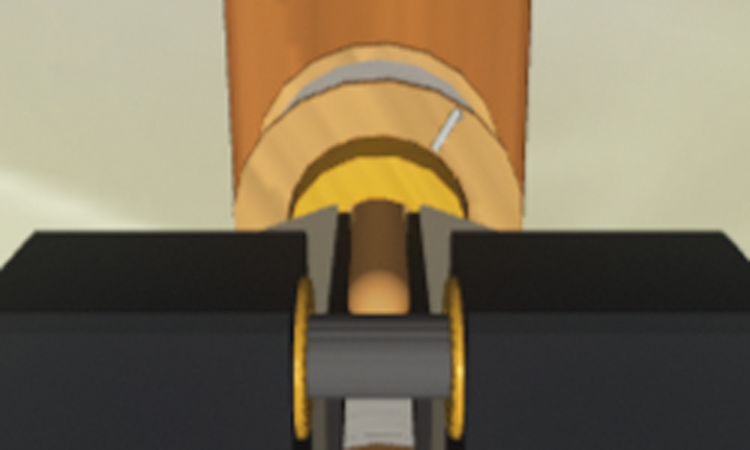

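The fingertips appear at wrist row 218, so they sit about 17 mm *behind* the reported TCP. Tip z ≈ TCP + 0.016, and the scene and side views agree. I'll open, go 30 mm lower and re-grip.

Request:
{"op": "step_arm", "data": {"motion": [[[0,0,0],0],[[0,0,0],0],[[0,0,0],0],[[0,0,0],0],[[0,0,0],0],[[0,0,0],0],[[0,0,0],0],[[0,0,0],0]], "hand": 20}}

```text
time: 4.7
tool_pos: [0.5254, -0.3228, 0.0581]
tool_rot: [3.142, -0.0, 0.091]
contact_force: [-0.4, -0.3, 0.9]
opening: 0.0834
grip_force: 0.0
```

Request:
{"op": "step_arm", "data": {"motion": [[[0,0,0.12],0],[[0,0,0.24],0],[[0,0,0.36],0],[[0,0,0.48],0],[[0,0,0.5],0],[[0,0,0.5],0]]}}

```text
time: 5.45
tool_pos: [0.5254, -0.3228, 0.028]
tool_rot: [-3.142, -0.0, 0.091]
contact_force: [0.4, 0.8, 0.8]
opening: 0.0845
grip_force: 0.0
```

Request:
{"op": "step_arm", "data": {"motion": [[[0,0,0],0],[[0,0,0],0],[[0,0,0],0],[[0,0,0],0],[[0,0,0],0],[[0,0,0],0]], "hand": 255, "squeeze": 15}}

```text
time: 6.2
tool_pos: [0.5254, -0.3228, 0.0282]
tool_rot: [3.141, -0.0, 0.091]
contact_force: [-0.7, 0.7, 1.5]
opening: 0.0588
grip_force: 15.0
```

Gripped the spool (58.8 mm). Lifting straight up, then flying over the press and stopping short of the nest for a look.

Request:
{"op": "step_arm", "data": {"motion": [[[0,0,-0.4],0],[[0,0,-0.8],0],[[0,0,-1.3],0],[[0,0,-1.9],0],[[0,0,-2.5],0],[[0,0,-3.1],0],[[0,0,-3.6],0],[[0,0,-3.6],0]]}}

```text
time: 7.2
tool_pos: [0.5261, -0.3233, 0.2459]
tool_rot: [3.139, -0.003, 0.091]
contact_force: [-0.1, -0.8, -2.0]
opening: 0.0586
grip_force: 15.0
```

Request:
{"op": "step_arm", "data": {"motion": [[[-0.1,-0.6,0],0],[[-0.2,-1.4,0],0],[[-0.4,-2.3,0],0],[[-0.4,-3.2,0],0],[[-0.4,-4.1,0],0],[[-0.4,-5.0,0],0],[[-0.4,-5.9,0],0],[[-0.4,-6.8,0],0],[[-0.4,-7.7,0],0],[[-0.4,-8.6,0],0]]}}

```text
time: 8.45
tool_pos: [0.4533, 0.1904, 0.242]
tool_rot: [3.141, 0.003, 0.091]
contact_force: [0.8, -0.4, -2.5]
opening: 0.0589
grip_force: 15.0
```

Request:
{"op": "step_arm", "data": {"motion": [[[0,-0.6,0],0],[[0,-1.0,0],0],[[0,-1.0,0],0],[[0,-1.0,0],0]]}}

```text
time: 8.95
tool_pos: [0.4487, 0.2479, 0.2427]
tool_rot: [3.141, 0.002, 0.091]
contact_force: [0.0, -0.6, -2.2]
opening: 0.0592
grip_force: 15.0
```

```bash
python3 - <<'E'
from h import *
st(); c,T=snap('wrist','w3.png')
for p in [(.512,.255,.022),(.5035,.393,.094),(.52,.106,.21),(.512,.25,.031)]: print(proj(c,T,p).round())
E
```

```text
8.95 [0.4487 0.2479 0.2427] [3.141e+00 2.000e-03 9.100e-02] F [ 0.  -0.6 -2.2] op 0.0592 g 15.0
[256. 108.]
[123. 106.]
[473. 124.]
[260. 109.]
```

View pics/w3.png

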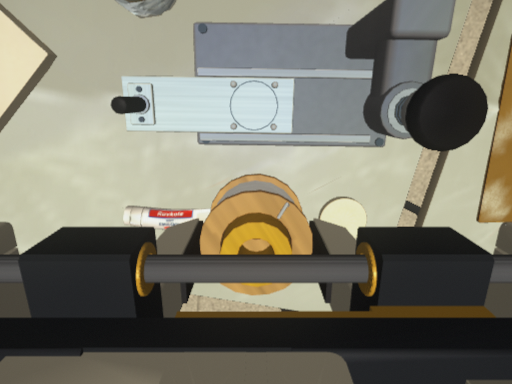

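Wrist view: nest ring at (254,105), pins at (234,84), (275,84), (234,126) and (275,126), post top near (119,105), knob top about (448,112). Spool held.

```bash
python3 - <<'E'
from h import *
c,T=snap('wrist')
g=cv2.cvtColor(c['pixels'],cv2.COLOR_RGB2GRAY)
for uv in[(234,84),(275,84),(234,126),(275,126)]: print('pin',ray(c,T,uv,.029).round(4))
n=np.mean([ray(c,T,uv,.029) for uv in[(234,84),(275,84),(234,126),(275,126)]],0); print('nest',n.round(4), 'ring',ray(c,T,(254,105),.022).round(4))
m=(g<45).astype('uint8'); k,l,s,ce=cv2.connectedComponentsWithStats(m)
for i in range(1,k):
    if s[i,4]>80 and s[i,1]<170: print(s[i],ce[i].round(1))
print('post',ray(c,T,(119,105),.094).round(4),'knob',ray(c,T,(448,112),.21).round(4))
go(n[0],n[1],.05)
E
```

```text
pin [0.5384 0.2836 0.029 ]
pin [0.543  0.2336 0.029 ]
pin [0.488 0.28  0.029]
pin [0.4927 0.2282 0.029 ]
nest [0.5155 0.2564 0.029 ] ring [0.5158 0.257  0.022 ]
[ 404   74   83   77 4795] [445.3 112.1]
[112  98  34  16 318] [131.  104.9]
post [0.5044 0.3966 0.094 ] knob [0.5263 0.1249 0.21  ]
go [ 1.117 -0.046  3.223] spin None
```

Request:
{"op": "step_arm", "data": {"motion": [[[0.6,-0.04,0],0],[[1.12,-0.04,0.3],0],[[1.12,-0.04,1.0],0],[[1.12,-0.04,1.8],0],[[1.12,-0.04,2.5],0],[[1.12,-0.04,3.0],0],[[1.12,-0.04,3.25],0],[[1.12,-0.04,3.25],0],[[1.12,-0.04,3.25],0]]}}

```text
time: 10.18
tool_pos: [0.517, 0.2573, 0.0504]
tool_rot: [-3.141, -0.003, 0.09]
contact_force: [0.1, 0.3, -1.7]
opening: 0.0587
grip_force: 15.0
```

```bash
python3 - <<'E'
from h import *
st(); c,T=snap('wrist'); d,_=snap('side')
A=cv2.resize(d['pixels'][235:335,180:313],(400,300),interpolation=cv2.INTER_CUBIC); B=cv2.resize(c['pixels'][100:250,156:356],(400,300),interpolation=cv2.INTER_CUBIC)
cv2.imwrite('pics/w4.png',np.hstack([A,B])[:,:,::-1]); go(.5155,.2565,.03)
for p in[(.5384,.2836,.029),(.543,.2336,.029),(.488,.28,.029),(.4927,.2282,.029)]: print(proj(c,T,p).round(1))
E
```

```text
10.18 [0.517  0.2573 0.0504] [-3.141e+00 -3.000e-03  9.000e-02] F [ 0.1  0.3 -1.7] op 0.0587 g 15.0
go [-0.025  0.014  0.342] spin None
[221.5 176.8]
[295.4 176.7]
[222.3 244.5]
[294.1 244.6]
```

View pics/w4.png

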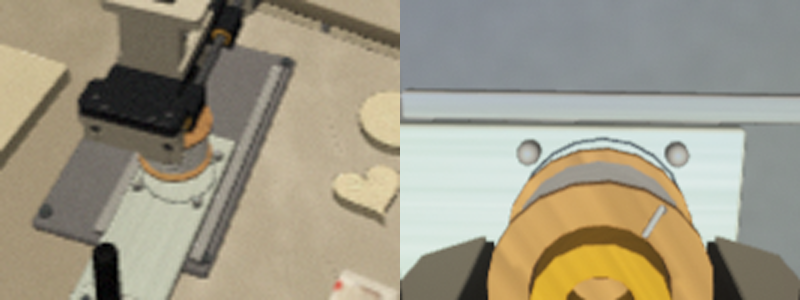

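```bash
python3 - <<'E'
from h import *
c,T=snap('wrist'); st()
for z in(.042,.044,.046): print(ray(c,T,(256.5,174.7),z).round(4))
print(ray(c,T,(220.5,176.5),.029),ray(c,T,(294,177),.029),ray(c,T,(257,170),.022))
E
```

```text
10.32 [0.5167 0.2574 0.0503] [-3.141e+00 -2.000e-03  9.100e-02] F [ 0.5 -0.9 -2. ] op 0.0588 g 15.0
[0.545  0.2605 0.042 ]
[0.5454 0.2605 0.044 ]
[0.5459 0.2606 0.046 ]
[0.53839091 0.2844585  0.029     ] [0.54260709 0.23468528 0.029     ] [0.54360636 0.26001501 0.022     ]
```

Spool edge gives its centre at (0.5153, 0.258) and the pins give the nest at (0.5151, 0.2574). It's aligned, so lower straight down.

Request:
{"op": "step_arm", "data": {"motion": [[[0,0,0.08],0],[[0,0,0.16],0],[[0,0,0.24],0],[[0,0,0.32],0],[[0,0,0.36],0],[[0,0,0.36],0]]}}

```text
time: 11.08
tool_pos: [0.5158, 0.2571, 0.0281]
tool_rot: [3.141, 0.0, 0.091]
contact_force: [-3.2, -0.9, 5.9]
opening: 0.0591
grip_force: 15.0
```

Request:
{"op": "step_arm", "data": {"motion": [[[0,0,0],0],[[0,0,0],0],[[0,0,0],0],[[0,0,0],0],[[0,0,-0.3],0],[[0,0,-0.8],0],[[0,0,-1.5],0],[[0,-0.6,-1.5],0],[[0,-1.4,-1.5],0],[[0,-2.33,-1.5],0]], "hand": 20}}

```text
time: 12.32
tool_pos: [0.5035, 0.3972, 0.1177]
tool_rot: [-3.142, -0.001, 0.089]
contact_force: [1.2, -0.4, -0.7]
opening: 0.0847
grip_force: 0.0
```

Request:
{"op": "step_arm", "data": {"motion": [[[0,0,0],0],[[0,0,0.5],0],[[0,0,1.0],0],[[0,0,1.3],0],[[0,0,1.3],0],[[0,0,1.3],0]]}}

```text
time: 13.08
tool_pos: [0.5041, 0.3966, 0.0406]
tool_rot: [-3.141, -0.002, 0.091]
contact_force: [0.2, 0.6, 0.7]
opening: 0.0851
grip_force: 0.0
```

```bash
python3 - <<'E'
from h import *
st(); c,T=snap('wrist'); d,_=snap('side')
A=cv2.resize(d['pixels'][235:355,180:340],(400,300),interpolation=cv2.INTER_CUBIC); B=cv2.resize(c['pixels'],(400,300),interpolation=cv2.INTER_AREA)
cv2.imwrite('pics/w5.png',np.hstack([A,B])[:,:,::-1])
E
```

```text
13.07 [0.5041 0.3966 0.0406] [-3.141e+00 -2.000e-03  9.100e-02] F [0.2 0.6 0.7] op 0.0851 g 0.0
```

View pics/w5.png

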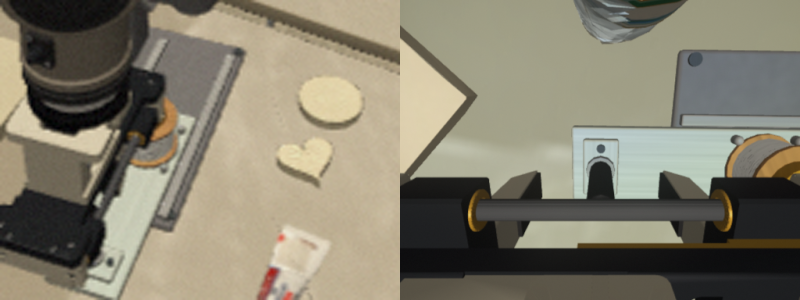

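Fingers straddle the post and the spool stands properly in the nest. Gripping the post and pushing the slide in.

Request:
{"op": "step_arm", "data": {"motion": [[[0,0,0],0],[[0,0,0],0],[[0,0,0],0],[[0,0,0],0],[[0,0,0],0],[[0,0,0],0],[[0,0,0],0],[[0,0,0],0],[[0,0,0],0]], "hand": 255, "squeeze": 15}}

```text
time: 14.3
tool_pos: [0.5033, 0.3963, 0.0394]
tool_rot: [3.141, -0.0, 0.091]
contact_force: [-0.1, -0.8, -0.4]
opening: 0.0173
grip_force: 15.0
```

Request:
{"op": "step_arm", "data": {"motion": [[[0,0.2,0],0],[[0,0.5,0],0],[[0,0.8,0],0],[[0,1.1,0],0],[[0,1.4,0],0],[[0,1.7,0],0],[[0,1.9,0],0],[[0,2.1,0],0],[[0,2.1,0],0]]}}

```text
time: 15.42
tool_pos: [0.513, 0.2679, 0.0393]
tool_rot: [3.139, 0.004, 0.09]
contact_force: [-5.1, -3.2, 4.6]
opening: 0.0173
grip_force: 15.0
```

Request:
{"op": "step_arm", "data": {"motion": [[[0,0.08,0],0],[[0,0.16,0],0],[[0,0.24,0],0],[[0,0.24,0],0]]}}

```text
time: 15.92
tool_pos: [0.5137, 0.26, 0.0394]
tool_rot: [-3.135, 0.002, 0.089]
contact_force: [-8.9, 23.7, -0.2]
opening: 0.0176
grip_force: 15.0
```

Slide hit its stop at post y = 0.260 after 136 mm, so it started about 13 mm in. That puts the press axis at about (0.525, 0.1205), which matches the knob sighting.

Request:
{"op": "step_arm", "data": {"motion": [[[0,-0.16,0],0],[[0,-0.16,0],0],[[0,-0.16,0],0],[[0,-0.16,0],0],[[0,-0.16,-0.4],0],[[0,-0.16,-1.2],0],[[0,-0.16,-2.0],0],[[0,-0.16,-2.8],0],[[0,-0.16,-3.2],0],[[0,-0.16,-3.2],0]], "hand": 100}}

```text
time: 17.18
tool_pos: [0.5162, 0.2661, 0.2334]
tool_rot: [-3.141, -0.005, 0.09]
contact_force: [0.2, 0.1, 0.1]
opening: 0.0558
grip_force: 0.0
```

```bash
python3 - <<'E'
from h import *
st(); go(.525,.1205,.2); c,T=snap('wrist'); d,_=snap('side')
A=cv2.resize(d['pixels'][175:295,190:350],(400,300),interpolation=cv2.INTER_CUBIC); B=cv2.resize(c['pixels'],(400,300),interpolation=cv2.INTER_AREA)
cv2.imwrite('pics/w6.png',np.hstack([A,B])[:,:,::-1]); print(proj(c,T,(.525,.1205,.21)))
E
```

```text
17.18 [0.5162 0.2661 0.2334] [-3.141 -0.005  0.09 ] F [0.2 0.1 0.1] op 0.0558 g 0.0
go [-0.075  2.431  0.554] spin None
[462.71943287 214.77692544]
```

View pics/w6.png

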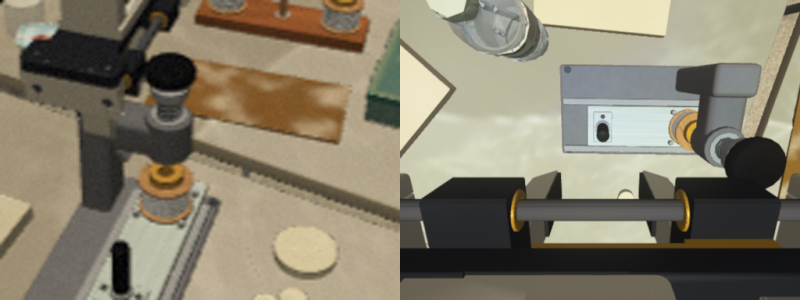

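Spool 1's collar is right under the head, the slide is in, and the knob is as predicted. Moving over the knob with fingers closed and pressing.

Request:
{"op": "step_arm", "data": {"motion": [[[-0.04,0.8,0],0],[[-0.07,1.6,0],0],[[-0.07,2.43,0],0],[[-0.07,2.43,0.2],0],[[-0.07,2.43,0.45],0],[[-0.07,2.43,0.5],0],[[-0.07,2.43,0.5],0],[[-0.07,2.43,0.5],0]], "hand": 255}}

```text
time: 18.27
tool_pos: [0.5243, 0.1212, 0.2017]
tool_rot: [3.142, -0.001, 0.092]
contact_force: [0.4, 0.4, 0.6]
opening: 0.0006
grip_force: 0.0
```

```bash
python3 - <<'E'
from h import *
st(); d,_=snap('side'); s,_=snap('scene')
A=cv2.resize(d['pixels'][160:280,190:350],(400,300),interpolation=cv2.INTER_CUBIC); B=cv2.resize(s['pixels'][130:230,165:298],(400,300),interpolation=cv2.INTER_CUBIC)
cv2.imwrite('pics/w7.png',np.hstack([A,B])[:,:,::-1])
E
```

```text
18.27 [0.5243 0.1212 0.2017] [ 3.142e+00 -1.000e-03  9.200e-02] F [0.4 0.4 0.6] op 0.0006 g 0.0
```

View pics/w7.png

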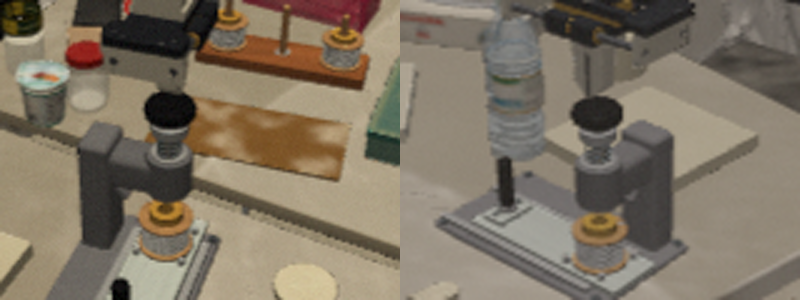

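Closed fingers are centred just above the knob. Pressing straight down.

Request:
{"op": "step_arm", "data": {"motion": [[[0,0,0.07],0],[[0,0,0.14],0],[[0,0,0.21],0],[[0,0,0.28],0],[[0,0,0.35],0],[[0,0,0.42],0],[[0,0,0.49],0],[[0,0,0.54],0],[[0,0,0.54],0]]}}

```text
time: 19.5
tool_pos: [0.5242, 0.1205, 0.1701]
tool_rot: [3.141, -0.001, 0.091]
contact_force: [-3.5, -0.7, 9.8]
opening: -0.0001
grip_force: 4.8
```

Request:
{"op": "step_arm", "data": {"motion": [[[0,0,0.05],0],[[0,0,0.1],0],[[0,0,0.1],0]]}}

```text
time: 19.88
tool_pos: [0.5243, 0.1205, 0.1649]
tool_rot: [3.141, -0.002, 0.091]
contact_force: [-4.9, -1.9, 14.6]
opening: 0.0005
grip_force: 7.4
```

Request:
{"op": "step_arm", "data": {"motion": [[[0,0,0.05],0],[[0,0,0.1],0],[[0,0,0.1],0]]}}

```text
time: 20.25
tool_pos: [0.5245, 0.1206, 0.1624]
tool_rot: [3.141, -0.005, 0.091]
contact_force: [-14.1, -1.4, 38.4]
opening: 0.0007
grip_force: 19.1
```

38 N with no further travel, so the plunger is on its stop. Raising and returning to the post.

Request:
{"op": "step_arm", "data": {"motion": [[[0,0,0],0],[[0,0,-0.4],0],[[0,0,-0.8],0],[[0,0,-1.3],0],[[0.01,-0.8,-1.3],0],[[0.01,-1.6,-1.3],0],[[0.01,-2.34,-1.3],0],[[0.01,-2.34,-1.3],0],[[0.01,-2.34,-1.3],0]]}}

```text
time: 21.38
tool_pos: [0.512, 0.26, 0.2345]
tool_rot: [3.141, 0.001, 0.091]
contact_force: [0.3, -0.8, -0.3]
opening: 0.0006
grip_force: 0.0
```

Request:
{"op": "step_arm", "data": {"motion": [[[0,0,0],0],[[0,0,0],0],[[0,0,0],0],[[0,0,0.8],0],[[0,0,1.6],0],[[0,0,2.4],0],[[0,0,3.0],0],[[0,0,3.2],0],[[0,0,3.25],0],[[0,0,3.25],0]], "hand": 100}}

```text
time: 22.62
tool_pos: [0.513, 0.2607, 0.0414]
tool_rot: [-3.141, -0.002, 0.091]
contact_force: [0.7, 0.0, -0.1]
opening: 0.0559
grip_force: 0.0
```

```bash
python3 - <<'E'
from h import *
st(); d,_=snap('side'); s,_=snap('scene'); c,_=snap('wrist')
A=cv2.resize(d['pixels'][160:280,190:350],(400,300),interpolation=cv2.INTER_CUBIC); B=cv2.resize(s['pixels'][130:230,165:298],(400,300),interpolation=cv2.INTER_CUBIC)
C=cv2.resize(c['pixels'],(400,300),interpolation=cv2.INTER_AREA);E=cv2.resize(s['pixels'][210:330,240:400],(400,300))
cv2.imwrite('pics/w8.png',np.vstack([np.hstack([A,B]),np.hstack([C,E])])[:,:,::-1])
E
```

```text
22.62 [0.513  0.2607 0.0414] [-3.141e+00 -2.000e-03  9.100e-02] F [ 0.7  0.  -0.1] op 0.0559 g 0.0
```

View pics/w8.png

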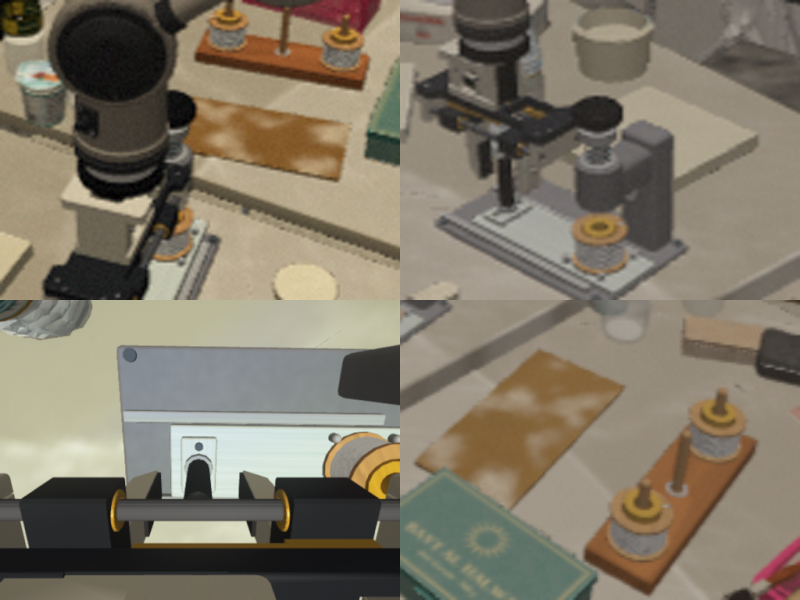

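Collar 1 is now low in its flange and the fingers straddle the post. Pulling the slide back to the same loading position (post TCP 0.5033, 0.3963).

Request:
{"op": "step_arm", "data": {"motion": [[[0,0,0],0],[[0,0,0],0],[[0,0,0],0],[[0,0,0],0],[[0,0,0],0],[[0,0,0],0],[[0,0,0],0]], "hand": 255}}

```text
time: 23.65
tool_pos: [0.512, 0.2606, 0.04]
tool_rot: [-3.141, -0.0, 0.091]
contact_force: [-0.3, 1.7, -0.8]
opening: 0.0178
grip_force: 15.0
```

Request:
{"op": "step_arm", "data": {"motion": [[[0,-0.2,0],0],[[0.01,-0.5,0],0],[[0.02,-0.8,0],0],[[0.02,-1.1,0],0],[[0.03,-1.4,0],0],[[0.03,-1.7,0],0],[[0.04,-2.0,0],0],[[0.04,-2.2,0],0],[[0.04,-2.27,0],0],[[0.04,-2.27,0],0]]}}

```text
time: 24.9
tool_pos: [0.5016, 0.3975, 0.04]
tool_rot: [-3.14, 0.0, 0.091]
contact_force: [-5.2, 2.8, 1.9]
opening: 0.0176
grip_force: 15.0
```

```bash
python3 - <<'E'
from h import *
st(); go(.5033,.3963); go(.5151,.2574)
E
```

```text
24.9 [0.5016 0.3975 0.04  ] [-3.14   0.     0.091] F [-5.2  2.8  1.9] op 0.0176 g 15.0
go [ 0.027  0.022 -0.   ] spin None
go [ 0.012  2.346 -0.004] spin None
```

Request:
{"op": "step_arm", "data": {"motion": [[[0,0,0],0],[[0,0,0],0],[[0,0,0],0],[[0,0,-0.5],0],[[0,0,-1.0],0],[[0.01,0,-1.33],0],[[0.02,0.8,-1.33],0],[[0.02,1.6,-1.33],0],[[0.02,2.33,-1.33],0],[[0.02,2.33,-1.33],0]], "hand": 20}}

```text
time: 26.15
tool_pos: [0.5166, 0.2544, 0.1201]
tool_rot: [3.141, -0.0, 0.087]
contact_force: [1.0, -0.3, 0.5]
opening: 0.0845
grip_force: 0.0
```

Request:
{"op": "step_arm", "data": {"motion": [[[0,0,0],0],[[0,0,0.5],0],[[0,0,1.0],0],[[0,0,1.4],0],[[0,0,1.52],0],[[0,0,1.52],0]]}}

```text
time: 26.9
tool_pos: [0.5159, 0.2579, 0.0286]
tool_rot: [-3.142, 0.0, 0.092]
contact_force: [0.1, 0.4, 0.2]
opening: 0.0847
grip_force: 0.0
```

Request:
{"op": "step_arm", "data": {"motion": [[[0,0,0],0],[[0,0,0],0],[[0,0,0],0],[[0,0,0],0],[[0,0,0],0],[[0,0,0],0]], "hand": 255, "squeeze": 15}}

```text
time: 27.65
tool_pos: [0.5163, 0.2573, 0.0292]
tool_rot: [-3.141, -0.001, 0.091]
contact_force: [-0.5, -0.4, 6.3]
opening: 0.0584
grip_force: 15.0
```

Request:
{"op": "step_arm", "data": {"motion": [[[0,0,-0.3],0],[[0,0,-0.8],0],[[0,0,-1.4],0],[[0,0,-2.0],0],[[0,0,-2.7],0],[[0,0,-3.3],0],[[0,0,-3.6],0],[[0,0,-3.6],0]]}}

```text
time: 28.65
tool_pos: [0.5163, 0.2572, 0.2453]
tool_rot: [-3.141, -0.002, 0.091]
contact_force: [0.9, 0.2, -1.7]
opening: 0.0587
grip_force: 15.0
```

```bash
cat >> h.py <<'E'
def board(cams=('scene','side')):
    for n in cams:
        c,T=snap(n); hs=cv2.cvtColor(c['pixels'],cv2.COLOR_RGB2HSV)
        m=cv2.inRange(hs,(8,70,60),(24,255,255)); m=cv2.morphologyEx(m,cv2.MORPH_CLOSE,np.ones((9,9)))
        p=proj(c,T,(.512,-.135,.006)); best=None
        cs,_=cv2.findContours(m,cv2.RETR_EXTERNAL,cv2.CHAIN_APPROX_NONE)
        for k in cs:
            if cv2.contourArea(k)<800: continue
            d=cv2.pointPolygonTest(k,(float(p[0]),float(p[1])),True)
            if best is None or d>best[0]: best=(d,k)
        w=np.array([ray(c,T,q,.006)[:2] for q in best[1][:,0]],np.float32)
        r=cv2.minAreaRect(w*1000); b=cv2.boxPoints(r); print(n,'ctr',np.round(r[0],1),'size',np.round(r[1],1),'ang',round(r[2],1)); print(np.round(b).tolist())
E
python3 - <<'E'
from h import *
st(); board()
E
```

```text
28.65 [0.5163 0.2572 0.2453] [-3.141e+00 -2.000e-03  9.100e-02] F [ 0.9  0.2 -1.7] op 0.0587 g 15.0
scene ctr [ 511.1 -132.8] size [258.  125.1] ang 6.8
[[376.0, -86.0], [390.0, -210.0], [647.0, -180.0], [632.0, -55.0]]
side ctr [ 1260.9 -3165. ] size [8522.3 6967.9] ang 32.7
[[-4207.0, -2536.0], [-442.0, -8399.0], [6729.0, -3794.0], [2963.0, 2069.0]]
```

Board (scene): centre (0.511, −0.133), 258 × 125 mm, 6.8°, all as expected. Placing spool 1 at the far end.

Request:
{"op": "step_arm", "data": {"motion": [[[0.1,0.5,-0.1],0],[[0.1,1.2,-0.1],0],[[0.2,2.0,-0.1],0],[[0.3,2.8,-0.1],0],[[0.4,3.6,-0.1],0],[[0.5,4.4,-0.1],0],[[0.57,5.2,-0.1],0],[[0.57,6.0,-0.1],0],[[0.57,6.43,0],0],[[0.57,6.43,0],0]]}}

```text
time: 30.0
tool_pos: [0.584, -0.1257, 0.2419]
tool_rot: [-3.14, 0.004, 0.088]
contact_force: [0.0, 0.4, -1.5]
opening: 0.0588
grip_force: 15.0
```

Request:
{"op": "step_arm", "data": {"motion": [[[0,0,0.4],0],[[0,0,1.1],0],[[0,0,1.8],0],[[0,0,2.5],0],[[0,0,3.1],0],[[0,0,3.5],0],[[0,0,3.65],0],[[0,0,3.75],0],[[0,0,3.8],0],[[0,0,3.8],0]]}}

```text
time: 31.25
tool_pos: [0.5853, -0.124, 0.0172]
tool_rot: [3.141, -0.001, 0.091]
contact_force: [-0.0, 0.3, -2.3]
opening: 0.059
grip_force: 15.0
```

Request:
{"op": "step_arm", "data": {"motion": [[[0,0,0.03],0],[[0,0,0.06],0],[[0,0,0.08],0],[[0,0,0.08],0]]}}

```text
time: 31.75
tool_pos: [0.5852, -0.1241, 0.0132]
tool_rot: [3.141, -0.001, 0.091]
contact_force: [-3.6, 0.4, 7.9]
opening: 0.0589
grip_force: 15.0
```

Request:
{"op": "step_arm", "data": {"motion": [[[0,0,0],0],[[0,0,0],0],[[0,0,0],0],[[0,0,-0.3],0],[[0,0,-1.0],0],[[0,0,-1.8],0],[[0,0,-2.6],0],[[0.06,0.9,-3.0],0],[[0.1,1.8,-3.0],0],[[0.1,2.6,-3.0],0]], "hand": 20}}

```text
time: 33.0
tool_pos: [0.6054, -0.2805, 0.1939]
tool_rot: [3.14, -0.002, 0.091]
contact_force: [0.5, 0.7, 0.1]
opening: 0.0849
grip_force: 0.0
```

Request:
{"op": "step_arm", "data": {"motion": [[[0,0.5,0],0],[[0,0.58,0],0],[[0,0.58,0],0],[[0,0.58,0],0]]}}

```text
time: 33.5
tool_pos: [0.6085, -0.3119, 0.1924]
tool_rot: [-3.141, -0.0, 0.092]
contact_force: [-1.0, -0.1, 0.3]
opening: 0.0841
grip_force: 0.0
```

```bash
cat >> h.py <<'E'
def gold(n,z,lim=None,png=None):
    c,T=snap(n,png); hs=cv2.cvtColor(c['pixels'],cv2.COLOR_RGB2HSV); m=cv2.inRange(hs,(20,150,110),(31,255,255))
    k,l,s,ce=cv2.connectedComponentsWithStats(m)
    for i in range(1,k):
        x,y,w,h,a=s[i]
        if a>(60 if n=='wrist' else 12):
            q=ray(c,T,(x+w/2,y+h/2),z)
            if .35<q[0]<.75 and abs(q[1])<.5: print(n,s[i].tolist(),q.round(4))
E
python3 - <<'E'
from h import *
st(); gold('wrist',.071); print('board h'); gold('wrist',.048); board(['scene'])
E
```

```text
33.5 [ 0.6085 -0.3119  0.1924] [-3.141 -0.     0.092] F [-1.  -0.1  0.3] op 0.0841 g 0.0
wrist [242, 157, 35, 34, 659] [ 0.6104 -0.3145  0.071 ]
wrist [66, 160, 34, 32, 623] [ 0.5917 -0.1361  0.071 ]
wrist [87, 255, 10, 40, 153] [ 0.4776 -0.1391  0.071 ]
wrist [246, 303, 27, 9, 173] [ 0.4527 -0.3296  0.071 ]
board h
wrist [242, 157, 34, 35, 656] [ 0.6044 -0.3148  0.048 ]
wrist [66, 160, 33, 32, 620] [ 0.5848 -0.1228  0.048 ]
wrist [87, 252, 9, 43, 153] [ 0.4641 -0.1261  0.048 ]
wrist [246, 303, 27, 9, 169] [ 0.4353 -0.3316  0.048 ]
scene ctr [ 521.7 -131.7] size [279.7 124.1] ang 6.5
[[376.0, -86.0], [390.0, -209.0], [668.0, -177.0], [654.0, -54.0]]
```

Request:
{"op": "step_arm", "data": {"motion": [[[0.01,0.04,0.4],0],[[0.01,0.04,1.0],0],[[0.01,0.04,1.6],0],[[0.01,0.04,2.1],0],[[0.01,0.04,2.5],0],[[0.01,0.04,2.74],0],[[0.01,0.04,2.74],0],[[0.01,0.04,2.74],0]]}}

```text
time: 34.65
tool_pos: [0.6098, -0.3161, 0.0287]
tool_rot: [3.14, -0.002, 0.091]
contact_force: [0.6, 0.0, 0.1]
opening: 0.0848
grip_force: 0.0
```

Request:
{"op": "step_arm", "data": {"motion": [[[0,0,0],0],[[0,0,0],0],[[0,0,0],0],[[0,0,0],0],[[0,0,0],0],[[0,0,0],0]], "hand": 255, "squeeze": 15}}

```text
time: 35.4
tool_pos: [0.6092, -0.3158, 0.0278]
tool_rot: [3.141, -0.0, 0.091]
contact_force: [-1.3, -0.2, 3.9]
opening: 0.0578
grip_force: 15.0
```

Request:
{"op": "step_arm", "data": {"motion": [[[0,0,-0.4],0],[[0,0,-0.8],0],[[0,0,-1.3],0],[[0,0,-1.9],0],[[0,0,-2.5],0],[[0,0,-3.1],0],[[0,0,-3.6],0],[[0,0,-3.6],0]]}}

```text
time: 36.4
tool_pos: [0.6099, -0.3164, 0.2455]
tool_rot: [3.139, -0.004, 0.091]
contact_force: [0.5, 0.3, -1.5]
opening: 0.0584
grip_force: 15.0
```

```bash
python3 - <<'E'
from h import *
st(); go(.453,.2565)
E
```

```text
36.4 [ 0.6099 -0.3164  0.2455] [ 3.139 -0.004  0.091] F [ 0.5  0.3 -1.5] op 0.0584 g 15.0
go [-1.739 -9.745 -0.036] spin None
```

Request:
{"op": "step_arm", "data": {"motion": [[[-0.2,-0.6,0],0],[[-0.4,-1.4,0],0],[[-0.7,-2.3,0],0],[[-0.7,-3.2,0],0],[[-0.7,-4.1,0],0],[[-0.7,-5.0,0],0],[[-0.7,-5.9,0],0],[[-0.7,-6.8,0],0],[[-0.7,-7.7,0],0],[[-0.68,-8.6,0],0]]}}

```text
time: 37.65
tool_pos: [0.5204, 0.1959, 0.2412]
tool_rot: [3.141, 0.003, 0.091]
contact_force: [0.5, 0.2, -1.1]
opening: 0.0581
grip_force: 15.0
```

Request:
{"op": "step_arm", "data": {"motion": [[[0,-0.6,0],0],[[0,-1.07,0.1],0],[[0,-1.07,0.8],0],[[0,-1.07,1.6],0],[[0,-1.07,2.3],0],[[0,-1.07,2.9],0],[[0,-1.07,3.15],0],[[0,-1.07,3.2],0],[[0,-1.07,3.2],0],[[0,-1.07,3.2],0]]}}

```text
time: 38.9
tool_pos: [0.5167, 0.2587, 0.0528]
tool_rot: [-3.141, -0.003, 0.091]
contact_force: [0.1, 0.9, -1.7]
opening: 0.0581
grip_force: 15.0
```

```bash
cat >> h.py <<'E'
def nestcheck(png=None):
    "far pins -> nest centre; lower flange's far edge -> spool centre"
    st(); c,T=snap('wrist',png); s=robot.observe(); g=cv2.cvtColor(c['pixels'],cv2.COLOR_RGB2GRAY); hs=cv2.cvtColor(c['pixels'],cv2.COLOR_RGB2HSV)
    P=[]
    for p in[(.5384,.2836,.029),(.543,.2336,.029)]:
        u,v=proj(c,T,p).round().astype(int); W=g[v-14:v+15,u-14:u+15]; b=cv2.threshold(255-W,0,255,cv2.THRESH_OTSU)[1]
        k,l,q,ce=cv2.connectedComponentsWithStats(b); 
        i=[i for i in range(1,k) if q[i,4]>20]
        for j in i: print('pin cand',q[j].tolist(),(ce[j]+[u-14,v-14]).round(1), ray(c,T,ce[j]+[u-14,v-14],.029).round(4))
    m=cv2.inRange(hs,(8,90,90),(22,255,255)); m[:100]=0; m[300:]=0; m[:,:200]=0; m[:,312:]=0
    col=m[:,250:264]; r=[np.flatnonzero(col[:,j])[0] for j in range(14) if col[:,j].any()]
    cols=np.flatnonzero(m[190:196].any(0)); row=np.median(r); zb=s['tool_pos'][2]-.006; e=ray(c,T,(257,row),zb+.002)
    print('flange row',row,'edge',e.round(4),'spool x~',(e[0]-.03*.996).round(4),'cols@190',cols[[0,-1]] if len(cols) else None)
E
python3 - <<'E'
from h import *
nestcheck('w9.png')
E
```

```text
38.9 [0.5167 0.2587 0.0528] [-3.141e+00 -3.000e-03  9.100e-02] F [ 0.1  0.9 -1.7] op 0.0581 g 15.0
pin cand [0, 0, 29, 1, 29] [224. 162.] [0.5479 0.2842 0.029 ]
pin cand [4, 6, 13, 13, 109] [220.6 174.1] [0.5393 0.2859 0.029 ]
pin cand [9, 10, 20, 19, 228] [230.9 183.6] [0.5332 0.2784 0.029 ]
pin cand [0, 0, 29, 2, 57] [297.2 162.5] [0.5521 0.2347 0.029 ]
pin cand [5, 7, 12, 13, 108] [293.2 175. ] [0.5432 0.2363 0.029 ]
pin cand [0, 14, 12, 15, 98] [286.9 185.3] [0.5355 0.2397 0.029 ]
flange row 174.0 edge [0.5463 0.2616 0.0487] spool x~ 0.5164 cols@190 [216 295]
```

Pins put the nest at (0.5159, 0.2589) and the spool at (0.5164, 0.2587). Aligned, so lowering.

Request:
{"op": "step_arm", "data": {"motion": [[[0,0,0.1],0],[[0,0,0.2],0],[[0,0,0.28],0],[[0,0,0.36],0],[[0,0,0.42],0],[[0,0,0.42],0]]}}

```text
time: 39.7
tool_pos: [0.5161, 0.2584, 0.027]
tool_rot: [3.142, -0.001, 0.091]
contact_force: [-1.2, -0.4, 4.2]
opening: 0.0579
grip_force: 15.0
```

Request:
{"op": "step_arm", "data": {"motion": [[[0,0,0],0],[[0,0,0],0],[[0,0,0],0],[[0,0,0],0],[[0,0,-0.3],0],[[0,0,-0.8],0],[[0,0,-1.5],0],[[0,-0.6,-1.5],0],[[0,-1.4,-1.5],0],[[0,-2.33,-1.5],0]], "hand": 20}}

```text
time: 40.95
tool_pos: [0.5033, 0.3984, 0.1165]
tool_rot: [3.142, -0.001, 0.089]
contact_force: [1.9, -0.3, 0.5]
opening: 0.0846
grip_force: 0.0
```

Request:
{"op": "step_arm", "data": {"motion": [[[-0.02,0,0],0],[[-0.02,0,0.5],0],[[-0.02,0,1.0],0],[[-0.02,0,1.3],0],[[-0.02,0,1.3],0]]}}

```text
time: 41.58
tool_pos: [0.5014, 0.3964, 0.037]
tool_rot: [3.14, 0.003, 0.09]
contact_force: [2.1, -0.5, -0.7]
opening: 0.0845
grip_force: 0.0
```

Request:
{"op": "step_arm", "data": {"motion": [[[0,0,0],0],[[0,0,0],0],[[0,0,0],0],[[0,0,0],0],[[0,0,0],0],[[0,0,0],0],[[0,0,0],0],[[0,0,0],0],[[0,0,0],0]], "hand": 255, "squeeze": 15}}

```text
time: 42.7
tool_pos: [0.502, 0.3974, 0.0382]
tool_rot: [3.142, -0.0, 0.091]
contact_force: [0.4, 0.5, 1.0]
opening: 0.0173
grip_force: 15.0
```

Gripping the post (17 mm), pushing in to y ≈ 0.260.

Request:
{"op": "step_arm", "data": {"motion": [[[0,0.2,0],0],[[0,0.5,0],0],[[0,0.8,0],0],[[0,1.1,0],0],[[0,1.4,0],0],[[0,1.7,0],0],[[0,1.95,0],0],[[0,2.15,0],0],[[0,2.15,0],0]]}}

```text
time: 43.82
tool_pos: [0.5119, 0.2659, 0.0381]
tool_rot: [3.139, 0.004, 0.089]
contact_force: [-7.0, -3.5, 3.6]
opening: 0.0175
grip_force: 15.0
```

Request:
{"op": "step_arm", "data": {"motion": [[[0,0.07,0],0],[[0,0.14,0],0],[[0,0.2,0],0],[[0,0.2,0],0]]}}

```text
time: 44.32
tool_pos: [0.5125, 0.2599, 0.0382]
tool_rot: [-3.136, 0.002, 0.09]
contact_force: [-9.1, 21.0, -0.4]
opening: 0.0174
grip_force: 15.0
```

Request:
{"op": "step_arm", "data": {"motion": [[[0,-0.1,0],0],[[0,-0.1,0],0],[[0,-0.1,0],0],[[0,-0.1,0],0],[[0,-0.1,-0.4],0],[[0,-0.1,-1.2],0],[[0,-0.1,-2.0],0],[[0,-0.1,-2.8],0],[[0,-0.1,-3.25],0],[[0,-0.1,-3.25],0]], "hand": 100}}

```text
time: 45.58
tool_pos: [0.5153, 0.2631, 0.2355]
tool_rot: [-3.141, -0.005, 0.091]
contact_force: [-0.1, -0.1, 0.0]
opening: 0.056
grip_force: 0.0
```

```bash
python3 - <<'E'
from h import *
st(); go(.525,.1205,.2); board(['scene'])
E
```

```text
45.58 [0.5153 0.2631 0.2355] [-3.141 -0.005  0.091] F [-0.1 -0.1  0. ] op 0.056 g 0.0
go [-0.057  2.382  0.589] spin None
scene ctr [ 522.  -131.7] size [279.5 125.2] ang 7.0
[[376.0, -87.0], [391.0, -211.0], [668.0, -177.0], [653.0, -53.0]]
```

Request:
{"op": "step_arm", "data": {"motion": [[[-0.04,0.8,0],0],[[-0.06,1.6,0],0],[[-0.06,2.38,0],0],[[-0.06,2.38,0],0],[[-0.06,2.38,0.2],0],[[-0.06,2.38,0.45],0],[[-0.06,2.38,0.58],0],[[-0.06,2.38,0.58],0],[[-0.06,2.38,0.58],0]], "hand": 255}}

```text
time: 46.75
tool_pos: [0.5237, 0.1208, 0.1987]
tool_rot: [3.142, -0.001, 0.091]
contact_force: [0.4, 0.9, 0.7]
opening: 0.0003
grip_force: 0.0
```

Request:
{"op": "step_arm", "data": {"motion": [[[0,0,0.07],0],[[0,0,0.14],0],[[0,0,0.21],0],[[0,0,0.28],0],[[0,0,0.35],0],[[0,0,0.42],0],[[0,0,0.49],0],[[0,0,0.56],0],[[0,0,0.61],0],[[0,0,0.61],0]]}}

```text
time: 48.0
tool_pos: [0.5238, 0.1205, 0.1636]
tool_rot: [3.141, -0.002, 0.091]
contact_force: [-5.1, -0.3, 15.0]
opening: 0.0004
grip_force: 7.3
```

Request:
{"op": "step_arm", "data": {"motion": [[[0,0,0.04],0],[[0,0,0.08],0],[[0,0,0.1],0],[[0,0,0.1],0]]}}

```text
time: 48.5
tool_pos: [0.5241, 0.1205, 0.1623]
tool_rot: [3.141, -0.006, 0.091]
contact_force: [-16.3, -2.1, 44.7]
opening: 0.0005
grip_force: 22.7
```

Same stop height (0.1623). Raising and returning to the post.

Request:
{"op": "step_arm", "data": {"motion": [[[0,0,-0.05],0],[[0,0,-0.4],0],[[0,0,-0.8],0],[[0,0,-1.3],0],[[0.01,-0.8,-1.3],0],[[0.01,-1.6,-1.3],0],[[0.01,-2.34,-1.3],0],[[0.01,-2.34,-1.3],0],[[0.01,-2.34,-1.3],0]]}}

```text
time: 49.62
tool_pos: [0.5113, 0.2599, 0.2333]
tool_rot: [3.141, 0.001, 0.091]
contact_force: [0.2, -1.2, 0.1]
opening: 0.0005
grip_force: 0.0
```

Request:
{"op": "step_arm", "data": {"motion": [[[0,0,0],0],[[0,0,0],0],[[0,0,0],0],[[0,0,0.8],0],[[0,0,1.6],0],[[0,0,2.4],0],[[0,0,3.0],0],[[0,0,3.2],0],[[0,0,3.25],0],[[0,0,3.25],0]], "hand": 100}}

```text
time: 50.88
tool_pos: [0.5124, 0.2607, 0.0402]
tool_rot: [-3.141, -0.003, 0.091]
contact_force: [0.0, -0.2, 1.0]
opening: 0.0559
grip_force: 0.0
```

Request:
{"op": "step_arm", "data": {"motion": [[[0,0,0],0],[[0,0,0],0],[[0,0,0],0],[[0,0,0],0],[[0,0,0],0],[[0,0,0],0],[[0,0,0],0]], "hand": 255}}

```text
time: 51.75
tool_pos: [0.5115, 0.2603, 0.0389]
tool_rot: [3.141, -0.0, 0.091]
contact_force: [0.3, -1.1, 1.3]
opening: 0.0177
grip_force: 15.0
```

```bash
python3 - <<'E'
from h import *
st(); go(.5028,.3970)
E
```

```text
51.75 [0.5115 0.2603 0.0389] [ 3.141 -0.     0.091] F [ 0.3 -1.1  1.3] op 0.0177 g 15.0
go [ 0.063 -2.282 -0.   ] spin None
```

Pull out, release, move over the nest, lower and grip.

Request:
{"op": "step_arm", "data": {"motion": [[[0,-0.2,0],0],[[0.01,-0.5,0],0],[[0.02,-0.8,0],0],[[0.02,-1.1,0],0],[[0.03,-1.4,0],0],[[0.03,-1.7,0],0],[[0.05,-2.0,0],0],[[0.06,-2.2,0],0],[[0.06,-2.27,0],0],[[0.06,-2.27,0],0]]}}

```text
time: 53.0
tool_pos: [0.5009, 0.3986, 0.0389]
tool_rot: [-3.14, 0.002, 0.092]
contact_force: [-5.7, -0.0, 5.7]
opening: 0.0178
grip_force: 15.0
```

Request:
{"op": "step_arm", "data": {"motion": [[[0,0,0],0],[[0,0,0],0],[[0,0,0],0],[[0,0,-0.5],0],[[0,0,-1.0],0],[[0.01,0,-1.33],0],[[0.02,0.8,-1.33],0],[[0.02,1.6,-1.33],0],[[0.02,2.33,-1.33],0],[[0.02,2.33,-1.33],0]], "hand": 20}}

```text
time: 54.25
tool_pos: [0.5172, 0.2546, 0.1188]
tool_rot: [3.141, -0.0, 0.087]
contact_force: [0.3, -0.0, 0.3]
opening: 0.0849
grip_force: 0.0
```

```bash
python3 - <<'E'
from h import *
st(); gold('wrist',.064); go(.5158,.258,.0286)
E
```

```text
54.25 [0.5172 0.2546 0.1188] [ 3.141 -0.     0.087] F [ 0.3 -0.   0.3] op 0.0849 g 0.0
wrist [228, 174, 44, 43, 1067] [0.5165 0.2602 0.064 ]
wrist [416, 251, 10, 44, 151] [0.4591 0.1065 0.064 ]
wrist [87, 255, 9, 41, 144] [0.4317 0.3918 0.064 ]
go [-0.02  -0.031  1.505] spin None
```

Request:
{"op": "step_arm", "data": {"motion": [[[0,0,0],0],[[0,0,0.5],0],[[0,0,1.0],0],[[0,0,1.4],0],[[0,0,1.51],0],[[0,0,1.51],0]]}}

```text
time: 55.05
tool_pos: [0.5165, 0.258, 0.0281]
tool_rot: [-3.142, -0.0, 0.092]
contact_force: [-0.3, 0.4, 0.4]
opening: 0.0848
grip_force: 0.0
```

Request:
{"op": "step_arm", "data": {"motion": [[[0,0,0],0],[[0,0,0],0],[[0,0,0],0],[[0,0,0],0],[[0,0,0],0],[[0,0,0],0]], "hand": 255, "squeeze": 15}}

```text
time: 55.8
tool_pos: [0.5169, 0.2574, 0.0286]
tool_rot: [-3.141, -0.001, 0.091]
contact_force: [-0.6, -0.2, 5.8]
opening: 0.0581
grip_force: 15.0
```

Request:
{"op": "step_arm", "data": {"motion": [[[0,0,-0.3],0],[[0,0,-0.8],0],[[0,0,-1.4],0],[[0,0,-2.0],0],[[0,0,-2.7],0],[[0,0,-3.3],0],[[0,0,-3.6],0],[[0,0,-3.6],0]]}}

```text
time: 56.8
tool_pos: [0.517, 0.2572, 0.2448]
tool_rot: [-3.141, -0.002, 0.091]
contact_force: [-0.6, -0.2, -0.7]
opening: 0.0585
grip_force: 15.0
```

```bash
python3 - <<'E'
from h import *
st(); gold('scene',.048); board(['scene']); go(.510,-.133)
E
```

```text
56.8 [0.517  0.2572 0.2448] [-3.141e+00 -2.000e-03  9.100e-02] F [-0.6 -0.2 -0.7] op 0.0585 g 15.0
scene [299, 232, 11, 6, 31] [ 0.5822 -0.1276  0.048 ]
scene [330, 286, 14, 11, 62] [ 0.4588 -0.322   0.048 ]
scene ctr [ 522.  -131.7] size [279.5 125.2] ang 7.0
[[376.0, -87.0], [391.0, -211.0], [668.0, -177.0], [653.0, -53.0]]
go [-6.870e-01  6.463e+00  6.000e-03] spin None
```

Request:
{"op": "step_arm", "data": {"motion": [[[-0.1,0.5,-0.1],0],[[-0.1,1.2,-0.1],0],[[-0.2,2.0,-0.1],0],[[-0.3,2.8,-0.1],0],[[-0.4,3.6,-0.1],0],[[-0.5,4.4,-0.1],0],[[-0.6,5.2,-0.1],0],[[-0.69,6.0,-0.1],0],[[-0.69,6.46,0],0],[[-0.69,6.46,0],0]]}}

```text
time: 58.15
tool_pos: [0.5094, -0.1341, 0.2418]
tool_rot: [-3.14, 0.004, 0.088]
contact_force: [0.1, 0.1, -2.2]
opening: 0.058
grip_force: 15.0
```

Request:
{"op": "step_arm", "data": {"motion": [[[0,0,0.4],0],[[0,0,1.1],0],[[0,0,1.8],0],[[0,0,2.5],0],[[0,0,3.1],0],[[0,0,3.5],0],[[0,0,3.65],0],[[0,0,3.75],0],[[0,0,3.8],0],[[0,0,3.8],0]]}}

```text
time: 59.4
tool_pos: [0.5108, -0.1326, 0.0165]
tool_rot: [3.141, -0.001, 0.091]
contact_force: [-0.3, -1.0, -1.2]
opening: 0.0581
grip_force: 15.0
```

Request:
{"op": "step_arm", "data": {"motion": [[[0,0,0.03],0],[[0,0,0.06],0],[[0,0,0.08],0],[[0,0,0.08],0]]}}

```text
time: 59.9
tool_pos: [0.5106, -0.1327, 0.0126]
tool_rot: [3.141, -0.001, 0.091]
contact_force: [-3.8, 0.7, 10.8]
opening: 0.0583
grip_force: 15.0
```

Request:
{"op": "step_arm", "data": {"motion": [[[0,0,0],0],[[0,0,0],0],[[0,0,0],0],[[0,0,-0.3],0],[[0,0,-1.0],0],[[0,0,-1.8],0],[[0,0,-2.6],0],[[-0.5,0.9,-3.0],0],[[-1.0,1.7,-3.0],0],[[-1.48,2.5,-3.0],0]], "hand": 20}}

```text
time: 61.15
tool_pos: [0.4348, -0.2915, 0.1917]
tool_rot: [3.141, -0.001, 0.091]
contact_force: [0.6, -0.1, -0.9]
opening: 0.0846
grip_force: 0.0
```

Request:
{"op": "step_arm", "data": {"motion": [[[0,0.5,0],0],[[0,0.66,0],0],[[0,0.66,0],0],[[0,0.66,0],0]]}}

```text
time: 61.65
tool_pos: [0.4395, -0.328, 0.1911]
tool_rot: [-3.141, 0.0, 0.092]
contact_force: [-0.1, -0.1, 0.4]
opening: 0.0844
grip_force: 0.0
```

```bash
python3 - <<'E'
from h import *
st(); gold('wrist',.071); print('board h'); gold('wrist',.048); go(.4395,-.3305,.0285)
E
```

```text
61.65 [ 0.4395 -0.328   0.1911] [-3.141  0.     0.092] F [-0.1 -0.1  0.4] op 0.0844 g 0.0
wrist [35, 0, 38, 22, 488] [ 0.5713 -0.1366  0.071 ]
wrist [51, 66, 36, 37, 794] [ 0.5106 -0.1452  0.071 ]
wrist [242, 157, 35, 35, 681] [ 0.4412 -0.3305  0.071 ]
board h
wrist [35, 0, 38, 22, 488] [ 0.5758 -0.1225  0.048 ]
wrist [51, 66, 36, 37, 789] [ 0.5104 -0.1318  0.048 ]
wrist [242, 157, 35, 35, 675] [ 0.4357 -0.3313  0.048 ]
go [-0.004  0.039  2.714] spin None
```

Request:
{"op": "step_arm", "data": {"motion": [[[0.02,0.04,0.4],0],[[0.02,0.04,1.0],0],[[0.02,0.04,1.6],0],[[0.02,0.04,2.1],0],[[0.02,0.04,2.5],0],[[0.02,0.04,2.72],0],[[0.02,0.04,2.72],0],[[0.02,0.04,2.72],0]]}}

```text
time: 62.75
tool_pos: [0.4412, -0.3321, 0.029]
tool_rot: [3.14, -0.001, 0.091]
contact_force: [-0.1, 0.0, 0.7]
opening: 0.0847
grip_force: 0.0
```

Request:
{"op": "step_arm", "data": {"motion": [[[0,0,0],0],[[0,0,0],0],[[0,0,0],0],[[0,0,0],0],[[0,0,0],0],[[0,0,0],0]], "hand": 255, "squeeze": 15}}

```text
time: 63.5
tool_pos: [0.4407, -0.3318, 0.0283]
tool_rot: [3.141, -0.0, 0.091]
contact_force: [-0.3, 0.9, 5.3]
opening: 0.06
grip_force: 15.0
```

Request:
{"op": "step_arm", "data": {"motion": [[[0,0,-0.4],0],[[0,0,-0.8],0],[[0,0,-1.3],0],[[0,0,-1.9],0],[[0,0,-2.5],0],[[0,0,-3.1],0],[[0,0,-3.6],0],[[0,0,-3.6],0]]}}

```text
time: 64.5
tool_pos: [0.4413, -0.3324, 0.2455]
tool_rot: [3.138, -0.003, 0.091]
contact_force: [0.1, -0.6, -1.9]
opening: 0.0601
grip_force: 15.0
```

```bash
python3 - <<'E'
from h import *
st(); go(.5165,.259)
E
```

```text
64.5 [ 0.4413 -0.3324  0.2455] [ 3.138e+00 -3.000e-03  9.100e-02] F [ 0.1 -0.6 -1.9] op 0.0601 g 15.0
go [ 2.142 -9.702 -0.025] spin None
```

Request:
{"op": "step_arm", "data": {"motion": [[[0.1,-0.6,0],0],[[0.3,-1.4,0],0],[[0.5,-2.3,0],0],[[0.7,-3.2,0],0],[[0.9,-4.1,0],0],[[1.2,-5.0,0],0],[[1.5,-5.9,0],0],[[1.8,-6.8,0],0],[[2.0,-7.7,0],0],[[2.14,-8.6,0],0]]}}

```text
time: 65.75
tool_pos: [0.521, 0.1954, 0.2415]
tool_rot: [3.141, 0.003, 0.091]
contact_force: [0.7, -0.4, -1.9]
opening: 0.0598
grip_force: 15.0
```

Request:
{"op": "step_arm", "data": {"motion": [[[0,-0.6,0],0],[[0,-1.1,0.1],0],[[0,-1.1,0.8],0],[[0,-1.1,1.6],0],[[0,-1.1,2.3],0],[[0,-1.1,2.9],0],[[0,-1.1,3.15],0],[[0,-1.1,3.2],0],[[0,-1.1,3.2],0],[[0,-1.1,3.2],0]]}}

```text
time: 67.0
tool_pos: [0.5166, 0.2599, 0.0534]
tool_rot: [-3.141, -0.003, 0.091]
contact_force: [-0.2, -0.8, -1.7]
opening: 0.0597
grip_force: 15.0
```

```bash
python3 - <<'E'
from h import *
nestcheck()
E
```

```text
67.0 [0.5166 0.2599 0.0534] [-3.141e+00 -3.000e-03  9.100e-02] F [-0.2 -0.8 -1.7] op 0.0597 g 15.0
pin cand [7, 0, 22, 1, 22] [229.5 162. ] [0.5481 0.2817 0.029 ]
pin cand [3, 6, 12, 13, 111] [220.8 173.9] [0.5392 0.2871 0.029 ]
pin cand [8, 9, 21, 20, 250] [232.  183.6] [0.533 0.279 0.029]
pin cand [0, 0, 29, 3, 65] [300.2 161.7] [0.5527 0.2339 0.029 ]
pin cand [3, 8, 12, 13, 98] [293.3 174.7] [0.5432 0.2374 0.029 ]
pin cand [0, 17, 9, 12, 51] [288.  185.7] [0.5351 0.2401 0.029 ]
flange row 174.0 edge [0.5462 0.2628 0.0493] spool x~ 0.5163 cols@190 [217 295]
```

Request:
{"op": "step_arm", "data": {"motion": [[[0,0,0.1],0],[[0,0,0.2],0],[[0,0,0.28],0],[[0,0,0.36],0],[[0,0,0.43],0],[[0,0,0.43],0]]}}

```text
time: 67.8
tool_pos: [0.5161, 0.2596, 0.0273]
tool_rot: [-3.142, -0.001, 0.091]
contact_force: [-2.3, -1.6, 7.5]
opening: 0.0601
grip_force: 15.0
```

Request:
{"op": "step_arm", "data": {"motion": [[[0,0,0],0],[[0,0,0],0],[[0,0,0],0],[[0,0,0],0],[[0,0,-0.3],0],[[0,0,-0.8],0],[[0,0,-1.5],0],[[0,-0.6,-1.5],0],[[0,-1.4,-1.5],0],[[0,-2.33,-1.5],0]], "hand": 20}}

```text
time: 69.05
tool_pos: [0.5032, 0.3997, 0.1165]
tool_rot: [-3.142, -0.001, 0.089]
contact_force: [1.0, -0.0, 0.1]
opening: 0.0846
grip_force: 0.0
```

```bash
python3 - <<'E'
from h import *
st(); c,T=snap('scene'); gold('scene',.071); print(proj(c,T,(.5158,.26,.071)))
E
```

```text
69.05 [0.5032 0.3997 0.1165] [-3.142e+00 -1.000e-03  8.900e-02] F [ 1.  -0.   0.1] op 0.0846 g 0.0
scene [303, 232, 7, 7, 22] [ 0.5594 -0.1501  0.071 ]
scene [285, 244, 11, 8, 45] [ 0.4856 -0.1523  0.071 ]
[200.47516383 188.68624645]
```

Request:
{"op": "step_arm", "data": {"motion": [[[-0.02,0,0],0],[[-0.02,0,0.5],0],[[-0.02,0,1.0],0],[[-0.02,0,1.3],0],[[-0.02,0,1.3],0]]}}

```text
time: 69.78
tool_pos: [0.5015, 0.3973, 0.0371]
tool_rot: [3.14, 0.002, 0.09]
contact_force: [0.3, -0.2, 0.1]
opening: 0.0843
grip_force: 0.0
```

Request:
{"op": "step_arm", "data": {"motion": [[[0,0,0],0],[[0,0,0],0],[[0,0,0],0],[[0,0,0],0],[[0,0,0],0],[[0,0,0],0],[[0,0,0],0],[[0,0,0],0],[[0,0,0],0]], "hand": 255, "squeeze": 15}}

```text
time: 70.9
tool_pos: [0.5018, 0.3986, 0.0382]
tool_rot: [3.141, 0.0, 0.091]
contact_force: [0.9, 0.2, -0.0]
opening: 0.0175
grip_force: 15.0
```

Request:
{"op": "step_arm", "data": {"motion": [[[0,0.2,0],0],[[0,0.5,0],0],[[0,0.8,0],0],[[0,1.1,0],0],[[0,1.4,0],0],[[0,1.7,0],0],[[0,1.95,0],0],[[0,2.15,0],0],[[0,2.15,0],0]]}}

```text
time: 72.03
tool_pos: [0.5118, 0.2671, 0.0381]
tool_rot: [3.139, 0.004, 0.089]
contact_force: [-7.2, -2.1, 4.1]
opening: 0.0178
grip_force: 15.0
```

Request:
{"op": "step_arm", "data": {"motion": [[[0,0.07,0],0],[[0,0.14,0],0],[[0,0.21,0],0],[[0,0.21,0],0]]}}

```text
time: 72.53
tool_pos: [0.5125, 0.2599, 0.0382]
tool_rot: [-3.137, 0.003, 0.09]
contact_force: [-7.0, 18.4, 0.6]
opening: 0.0178
grip_force: 15.0
```

At the stop again (y 0.2599, 18 N). To the knob.

Request:
{"op": "step_arm", "data": {"motion": [[[0,-0.1,0],0],[[0,-0.1,0],0],[[0,-0.1,0],0],[[0,-0.1,0],0],[[0,-0.1,-0.4],0],[[0,-0.1,-1.2],0],[[0,-0.1,-2.0],0],[[0,-0.1,-2.8],0],[[0,-0.1,-3.25],0],[[0,-0.1,-3.25],0]], "hand": 100}}

```text
time: 73.78
tool_pos: [0.5153, 0.2637, 0.2355]
tool_rot: [-3.141, -0.005, 0.091]
contact_force: [0.9, 0.3, -0.1]
opening: 0.0559
grip_force: 0.0
```

Request:
{"op": "step_arm", "data": {"motion": [[[-0.04,0.8,0],0],[[-0.06,1.6,0],0],[[-0.06,2.38,0],0],[[-0.06,2.38,0],0],[[-0.06,2.38,0.2],0],[[-0.06,2.38,0.45],0],[[-0.06,2.38,0.58],0],[[-0.06,2.38,0.58],0],[[-0.06,2.38,0.58],0]], "hand": 255}}

```text
time: 74.9
tool_pos: [0.5237, 0.1214, 0.1987]
tool_rot: [3.142, -0.001, 0.091]
contact_force: [1.4, -0.1, 0.0]
opening: 0.0004
grip_force: 0.0
```

Request:
{"op": "step_arm", "data": {"motion": [[[0,0,0.07],0],[[0,0,0.14],0],[[0,0,0.21],0],[[0,0,0.28],0],[[0,0,0.35],0],[[0,0,0.42],0],[[0,0,0.49],0],[[0,0,0.56],0],[[0,0,0.61],0],[[0,0,0.61],0]]}}

```text
time: 76.15
tool_pos: [0.5237, 0.1211, 0.1636]
tool_rot: [3.141, -0.002, 0.091]
contact_force: [-5.2, -1.2, 15.2]
opening: 0.0003
grip_force: 7.3
```

Request:
{"op": "step_arm", "data": {"motion": [[[0,0,0.03],0],[[0,0,0.06],0],[[0,0,0.09],0],[[0,0,0.09],0]]}}

```text
time: 76.65
tool_pos: [0.524, 0.1211, 0.1623]
tool_rot: [3.141, -0.006, 0.091]
contact_force: [-14.0, -2.6, 42.6]
opening: 0.0005
grip_force: 20.9
```

Third collar driven to the stop. Back to the post and pull out.

Request:
{"op": "step_arm", "data": {"motion": [[[0,0,-0.05],0],[[0,0,-0.4],0],[[0,0,-0.8],0],[[0,0,-1.3],0],[[0.01,-0.8,-1.3],0],[[0.01,-1.6,-1.3],0],[[0.01,-2.33,-1.3],0],[[0.01,-2.33,-1.3],0],[[0.01,-2.33,-1.3],0]]}}

```text
time: 77.78
tool_pos: [0.5113, 0.2599, 0.2339]
tool_rot: [3.141, 0.001, 0.091]
contact_force: [-0.4, -0.5, -0.3]
opening: 0.0
grip_force: 0.0
```

Request:
{"op": "step_arm", "data": {"motion": [[[0,0,0],0],[[0,0,0],0],[[0,0,0],0],[[0,0,0.8],0],[[0,0,1.6],0],[[0,0,2.4],0],[[0,0,3.0],0],[[0,0,3.2],0],[[0,0,3.25],0],[[0,0,3.25],0]], "hand": 100}}

```text
time: 79.03
tool_pos: [0.5124, 0.2607, 0.0408]
tool_rot: [-3.141, -0.002, 0.091]
contact_force: [0.2, -0.8, 0.7]
opening: 0.0556
grip_force: 0.0
```

Request:
{"op": "step_arm", "data": {"motion": [[[0,0,0],0],[[0,0,0],0],[[0,0,0],0],[[0,0,0],0],[[0,0,0],0],[[0,0,0],0],[[0,0,0],0]], "hand": 255}}

```text
time: 79.9
tool_pos: [0.5115, 0.2603, 0.0395]
tool_rot: [3.141, -0.0, 0.091]
contact_force: [-0.4, -0.9, 1.4]
opening: 0.0175
grip_force: 15.0
```

Request:
{"op": "step_arm", "data": {"motion": [[[0,-0.2,0],0],[[0.01,-0.5,0],0],[[0.02,-0.8,0],0],[[0.02,-1.1,0],0],[[0.03,-1.4,0],0],[[0.03,-1.7,0],0],[[0.05,-2.0,0],0],[[0.06,-2.2,0],0],[[0.06,-2.27,0],0],[[0.06,-2.27,0],0]]}}

```text
time: 81.15
tool_pos: [0.5009, 0.3986, 0.0395]
tool_rot: [-3.14, 0.002, 0.092]
contact_force: [-7.2, 0.3, 6.6]
opening: 0.0176
grip_force: 15.0
```

Request:
{"op": "step_arm", "data": {"motion": [[[0,0,0],0],[[0,0,0],0],[[0,0,0],0],[[0,0,-0.5],0],[[0,0,-1.0],0],[[0.01,0,-1.33],0],[[0.02,0.8,-1.33],0],[[0.02,1.6,-1.33],0],[[0.02,2.33,-1.33],0],[[0.02,2.33,-1.33],0]], "hand": 20}}

```text
time: 82.4
tool_pos: [0.5172, 0.2546, 0.1194]
tool_rot: [3.141, -0.0, 0.087]
contact_force: [0.0, 0.6, 0.6]
opening: 0.0843
grip_force: 0.0
```

```bash
python3 - <<'E'
from h import *
st(); gold('wrist',.064); go(.5158,.2595,.0286)
E
```

```text
82.4 [0.5172 0.2546 0.1194] [ 3.141 -0.     0.087] F [0.  0.6 0.6] op 0.0843 g 0.0
wrist [228, 175, 44, 42, 1055] [0.5159 0.2601 0.064 ]
wrist [87, 252, 9, 44, 142] [0.4328 0.392  0.064 ]
wrist [416, 255, 10, 40, 141] [0.4568 0.1056 0.064 ]
go [-0.017 -0.056  1.514] spin None
```

Request:
{"op": "step_arm", "data": {"motion": [[[0,0,0],0],[[0,0,0.5],0],[[0,0,1.0],0],[[0,0,1.4],0],[[0,0,1.51],0],[[0,0,1.51],0]]}}

```text
time: 83.2
tool_pos: [0.5165, 0.258, 0.0287]
tool_rot: [-3.142, -0.0, 0.092]
contact_force: [-0.3, 0.1, 0.0]
opening: 0.0845
grip_force: 0.0
```

Request:
{"op": "step_arm", "data": {"motion": [[[0,0,0],0],[[0,0,0],0],[[0,0,0],0],[[0,0,0],0],[[0,0,0],0],[[0,0,0],0]], "hand": 255, "squeeze": 15}}

```text
time: 83.95
tool_pos: [0.5169, 0.2575, 0.0293]
tool_rot: [-3.141, -0.001, 0.091]
contact_force: [-1.2, 1.5, 5.0]
opening: 0.06
grip_force: 15.0
```

Request:
{"op": "step_arm", "data": {"motion": [[[0,0,-0.3],0],[[0,0,-0.8],0],[[0,0,-1.4],0],[[0,0,-2.0],0],[[0,0,-2.7],0],[[0,0,-3.3],0],[[0,0,-3.6],0],[[0,0,-3.6],0]]}}

```text
time: 84.95
tool_pos: [0.517, 0.2572, 0.2454]
tool_rot: [-3.141, -0.002, 0.091]
contact_force: [-0.4, 0.1, -2.2]
opening: 0.06
grip_force: 15.0
```

```bash
python3 - <<'E'
from h import *
st(); gold('scene',.048); board(['scene']); go(.4365,-.142)
E
```

```text
84.95 [0.517  0.2572 0.2454] [-3.141e+00 -2.000e-03  9.100e-02] F [-0.4  0.1 -2.2] op 0.06 g 15.0
scene [299, 232, 11, 6, 30] [ 0.5822 -0.1276  0.048 ]
scene [285, 244, 11, 8, 39] [ 0.5081 -0.1355  0.048 ]
scene ctr [ 522.  -131.7] size [279.5 125.2] ang 7.0
[[376.0, -87.0], [391.0, -211.0], [668.0, -177.0], [653.0, -53.0]]
go [-1.921  6.501  0.009] spin None
```

Request:
{"op": "step_arm", "data": {"motion": [[[-0.3,0.5,-0.1],0],[[-0.5,1.2,-0.1],0],[[-0.8,2.0,-0.1],0],[[-1.1,2.8,-0.1],0],[[-1.4,3.6,-0.1],0],[[-1.7,4.4,-0.1],0],[[-1.92,5.2,-0.1],0],[[-1.92,6.0,-0.1],0],[[-1.92,6.5,0],0],[[-1.92,6.5,0],0]]}}

```text
time: 86.3
tool_pos: [0.4362, -0.143, 0.2426]
tool_rot: [-3.14, 0.003, 0.088]
contact_force: [-0.3, 0.8, -0.4]
opening: 0.06
grip_force: 15.0
```

Request:
{"op": "step_arm", "data": {"motion": [[[0,0,0.4],0],[[0,0,1.1],0],[[0,0,1.8],0],[[0,0,2.5],0],[[0,0,3.1],0],[[0,0,3.5],0],[[0,0,3.65],0],[[0,0,3.75],0],[[0,0,3.8],0],[[0,0,3.8],0]]}}

```text
time: 87.55
tool_pos: [0.4375, -0.1417, 0.0171]
tool_rot: [3.141, -0.001, 0.091]
contact_force: [0.4, 0.4, -0.8]
opening: 0.0599
grip_force: 15.0
```

Request:
{"op": "step_arm", "data": {"motion": [[[0,0,0.03],0],[[0,0,0.06],0],[[0,0,0.08],0],[[0,0,0.08],0]]}}

```text
time: 88.05
tool_pos: [0.4375, -0.1418, 0.0131]
tool_rot: [3.141, -0.001, 0.091]
contact_force: [-3.7, 0.2, 12.2]
opening: 0.06
grip_force: 15.0
```

Request:
{"op": "step_arm", "data": {"motion": [[[0,0,0],0],[[0,0,0],0],[[0,0,0],0],[[0,0,-0.3],0],[[0,0,-1.0],0],[[0,0,-1.8],0],[[0,0,-2.6],0],[[0,0,-3.3],0],[[0,0,-3.9],0],[[0,0,-3.9],0]], "hand": 20}}

```text
time: 89.3
tool_pos: [0.4384, -0.1422, 0.2483]
tool_rot: [3.138, -0.005, 0.091]
contact_force: [-0.2, -0.6, -0.4]
opening: 0.0844
grip_force: 0.0
```

Request:
{"op": "step_arm", "data": {"motion": [[[0.2,-0.7,0],0],[[0.4,-1.6,0],0],[[0.6,-2.5,0],0],[[0.8,-3.4,0],0],[[1.0,-4.3,0],0],[[1.2,-5.2,0],0],[[1.4,-6.1,0],0],[[1.6,-7.0,0],0],[[1.8,-7.9,0],0],[[1.89,-8.8,0],0]]}}

```text
time: 90.55
tool_pos: [0.502, 0.396, 0.2439]
tool_rot: [3.14, 0.002, 0.091]
contact_force: [0.5, -0.7, 0.3]
opening: 0.0845
grip_force: 0.0
```

```bash
python3 - <<'E'
from h import *
st(); go(.5022,.3986,.0385); gold('scene',.048)
E
```

```text
90.55 [0.502  0.396  0.2439] [3.14e+00 2.00e-03 9.10e-02] F [ 0.5 -0.7  0.3] op 0.0845 g 0.0
go [ 0.014 -0.048  3.423] spin None
scene [299, 232, 11, 7, 23] [ 0.5803 -0.1291  0.048 ]
scene [285, 244, 11, 8, 39] [ 0.5081 -0.1355  0.048 ]
scene [270, 258, 11, 9, 55] [ 0.4339 -0.1447  0.048 ]
```

All three spools are on the board. Final push of the empty slide.

Request:
{"op": "step_arm", "data": {"motion": [[[0,0,0],0],[[0,0,0.5],0],[[0,0,1.3],0],[[0,0,2.1],0],[[0,0,2.9],0],[[0,0,3.35],0],[[0,0,3.4],0],[[0,0,3.4],0],[[0,0,3.4],0]]}}

```text
time: 91.72
tool_pos: [0.5032, 0.3947, 0.0436]
tool_rot: [-3.14, -0.003, 0.09]
contact_force: [-0.1, 0.4, -0.5]
opening: 0.0845
grip_force: 0.0
```

Request:
{"op": "step_arm", "data": {"motion": [[[0,0,0],0],[[0,0,0],0],[[0,0,0],0],[[0,0,0],0],[[0,0,0],0],[[0,0,0],0],[[0,0,0],0],[[0,0,0],0],[[0,0,0],0]], "hand": 255, "squeeze": 15}}

```text
time: 92.85
tool_pos: [0.5022, 0.3947, 0.0418]
tool_rot: [-3.141, -0.0, 0.091]
contact_force: [-0.9, 2.3, -0.3]
opening: 0.0175
grip_force: 15.0
```

Request:
{"op": "step_arm", "data": {"motion": [[[0,0.2,0],0],[[0,0.5,0],0],[[0,0.8,0],0],[[0,1.1,0],0],[[0,1.4,0],0],[[0,1.7,0],0],[[0,1.95,0],0],[[0,2.15,0],0],[[0,2.15,0],0]]}}

```text
time: 93.98
tool_pos: [0.5122, 0.2629, 0.0417]
tool_rot: [3.139, 0.004, 0.089]
contact_force: [-6.6, -2.6, 4.4]
opening: 0.0176
grip_force: 15.0
```

Request:
{"op": "step_arm", "data": {"motion": [[[0,0.07,0],0],[[0,0.14,0],0],[[0,0.21,0],0],[[0,0.21,0],0]]}}

```text
time: 94.48
tool_pos: [0.5127, 0.258, 0.0417]
tool_rot: [-3.133, 0.002, 0.09]
contact_force: [-8.5, 28.9, -1.9]
opening: 0.0218
grip_force: 15.0
```

Request:
{"op": "step_arm", "data": {"motion": [[[0,-0.1,0],0],[[0,-0.1,0],0],[[0,-0.1,0],0],[[0,-0.1,0],0],[[0,-0.1,-0.4],0],[[0,-0.1,-1.2],0],[[0,-0.1,-2.0],0],[[0,-0.1,-2.8],0],[[0,-0.6,-3.25],0],[[0,-1.2,-3.25],0]], "hand": 60}}

```text
time: 95.72
tool_pos: [0.5101, 0.3255, 0.2401]
tool_rot: [-3.14, -0.006, 0.089]
contact_force: [0.4, -0.1, -0.2]
opening: 0.0701
grip_force: 0.0
```

Request:
{"op": "step_arm", "data": {"motion": [[[0,-0.3,0],0],[[0,-0.3,0],0],[[0,-0.3,0],0]]}}

```text
time: 96.1
tool_pos: [0.507, 0.342, 0.2362]
tool_rot: [3.14, 0.001, 0.09]
contact_force: [0.1, 0.3, -0.5]
opening: 0.0701
grip_force: 0.0
```

```bash
python3 - <<'E'
from h import *
st(); s,T=snap('scene'); d,_=snap('side')
f=lambda p,x,y:cv2.resize(p[y:y+100,x:x+133],(400,300),interpolation=cv2.INTER_CUBIC)
cv2.imwrite('pics/fin.png',np.vstack([np.hstack([f(s['pixels'],235,210),f(s['pixels'],165,140)]),np.hstack([f(d['pixels'],230,145),f(d['pixels'],190,215)])])[:,:,::-1])
E
```

```text
96.1 [0.507  0.342  0.2362] [3.14e+00 1.00e-03 9.00e-02] F [ 0.1  0.3 -0.5] op 0.0701 g 0.0
```

View pics/fin.png

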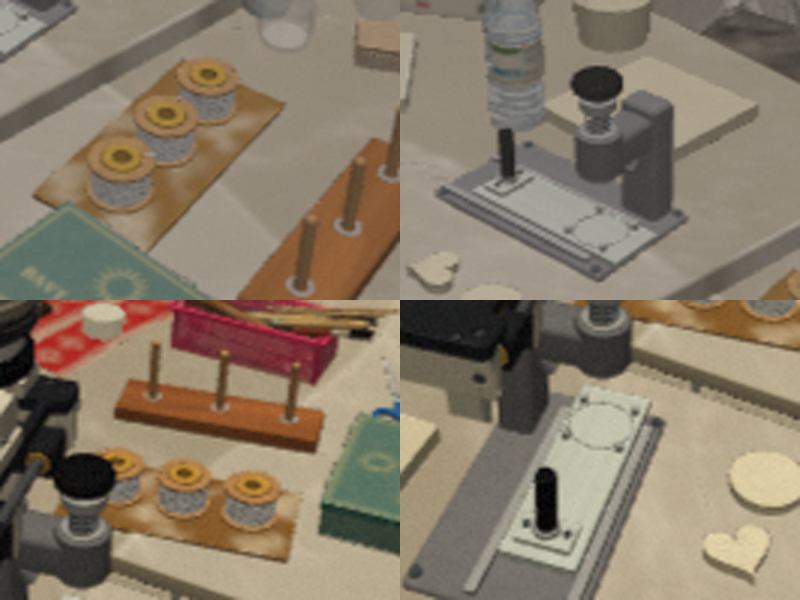

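The final view shows all three spools upright along the board's centre line with low collars. The board corners are unmoved, the rack and press are empty, the slide is in, the plunger is up and the gripper is clear. Handing in.

```bash
python3 -c "
from cell import robot
print(robot.hand_in())"
```

```text
the job is handed in; nothing more can be done
None
```

I pressed all three collars to the plunger's stop, stood the spools upright on the carrying board, left the press empty with its slide fully in, and handed the job in at about 96 s; the hand-in returned no verdict.

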